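# Nutmeg grater from its peg to the dish

## Robot

A 7-joint arm with a two-finger parallel gripper is mounted at the origin on the work surface. World frame = base frame: x ahead of the robot, y to its left, z up, the work surface at z = 0. Lengths are in m, angles in rad, forces in N, time in s.
With the tool pointing down it reaches from about 0.4 to 0.85 m from the base axis. Payload 10.4 kg.
Tool frame: the origin (TCP) lies at the very end of the fingers, on their centre line; the grasp point (between the pads) lies r.grip_depth behind it (r.grip_depth is the distance from the TCP to the grasp point, in m); y points along the fingers, z is the direction in which the jaws open and shut, and the axes are right-handed (so a half turn about y gives the same grasp; the last joint's range is limited). The gripper opens to 87 mm and grips with 3 to 60 N. Pads are 19 mm wide; open, the fingers measure 117 mm over their backs; the gripper's body (75 mm by 190 mm) begins 51 mm behind the grasp point.
Start: joints at [1.107, 0.332, -0.065, 1.46, 0.022, 1.35, -0.088], TCP at [0.267, -0.565, 0.223] pointing down, gripper open.
Joint ranges: [-2.6, 2.6], [-0.5, 2.12], [-1.47, 1.34], [0.16, 2.42], [-1.27, 4.41], [0.06, 2.06], [-2.6, 2.6]. Speed limits (rad/s): [2.22, 2.22, 2.79, 2.79, 3.14, 3.14, 3.14].

## Interface

Orientations are given as a unit quaternion [x, y, z, w].
In Python, from bench import r gives the robot as it stands.
- The arm moves only by the shell command python3 -m jog 'ROWS' [OPENING] [FORCE]. ROWS is JSON, a list of rows, each a list of 6 numbers: the shift along the tool's x, y, z in m, then the turn, a rotation vector about the tool's x, y, z in degrees. A call has 1 to 12 rows; each row shifts and turns the pose as measured when the row begins, along the tool's axes as they then stand; what a row does not reach is not made up. A row lasts 1/12 s, in which the tool goes at most 41.7 mm and 7.16 degrees, less where a joint would pass 70% of its speed; a pose out of reach is approached as far as the arm can. A call with a gripper value outside its range is refused whole. OPENING is the opening, from -1 (shut) to 1 (fully open), so that 0 is half open, set as the call begins (- or left out, the last holds). The fingers move at their own pace and stop on an object; FORCE is the grip in N (left out, the last holds). Time passes only in rows, so rows that do not move let the fingers close. It gives the time, the measured TCP pose, the force and the opening at its end, in the units of the state.
- r.read_state(): the state, without advancing time (a new reading comes with each control period).
- r.camera(name): name is "scene" or "top" or "wrist"; returns a dict with "image" (400x640x3 uint8, red, green, blue), "range_z" (400x640 float32, m along the optical axis (not along the pixel's ray), 0 where there is no reading), "K" (3x3 intrinsics, pixels), "R" (3x3) and "t" (3): a world point X has camera coordinates R X + t. Camera axes: x right, y down, z forward; pixel columns grow to the right and rows downward; lengths in m; the calibration is good to about 2 mm. A picture is of the moment at which its call begins.
- r.close_job(): hands the job in, once; it reports no verdict.
The state is a dict: "time": time; "joint_positions": joint angles; "joint_vel": joint speeds; "joint_torque": joint torques, N m; "ee_pos": TCP position; "eef_rot": TCP orientation; "ft_force": force on the tool from outside, world axes, zero at the start; "torque": the same for the moment, N m; "width": finger opening in m.
Only numpy, scipy, OpenCV 4.12 (cv2) and the standard library are available. Lean on these libraries where they do the work, as an engineer would, in place of code of your own. Each camera call takes 0.05 s, during which the arm holds its last target. There are 200 camera calls.

## Task

Take the nutmeg grater off its peg under the oak riser - lift it to clear the peg's upturned tip and draw it off without forcing the peg - and stand it blade down in the porcelain dish, leaning back with its handle between the two ears of the steel clip on the rim. Lower it in rather than dropping it, leave it resting there, and leave the other hanging tools, the tin, the date container and the dish where they are.

Things in the scene. Friction and masses are not known exactly. Their poses are not given: they have to be found in the camera images.
- riser: Oak shelf riser, fixed on the pull-out board (its top at world z = 45). Origin on that board below the middle of the peg strip's front face; x back into the riser, away from the robot, y along the strip, z up. Steel strip 330 long, 26 high, 12 thick, front face x = 0, centred at z = 215. 12 mm square legs at y = -160 and 160, front ones x = 0 to 12, back ones 128 to 140. Sizes in mm.
- peg_tip (a point): End of the middle peg's upturned tip, 39 in front of the strip, 227 above the board (metal ends 2.5 higher). Axes as the riser's. Three alike steel pegs, diameter 5, at riser y = -85, 0, 85: each runs level at z = 215 from x = 0 to -30, then its tip turns up 53 degrees to x = -39, z = 227. Sizes in mm.
- riser_edge (a point): Middle of the lower front edge of the riser's oak top board, above the peg strip: riser x = 0, z = 255. The board is 360 wide, 150 deep, 18 thick and carries two acrylic shakers; it stands over the strip, so the gripper must come in tilted from the robot's side. Sizes in mm.
- grater: Flat steel nutmeg grater with a studded blade, about 90 g, loose, hanging on any one of the three pegs. 180 long, 5 thick. Origin at its centre; z along its length to the hanging end (up while it hangs), y across its width, x through its thickness, both as the riser's while it hangs. Blade z = -90 to -10, 44 wide; straight handle z = -10 to 90, 26 wide. Sizes in mm.
- grater_eye (a point): Point in the grater's hanging slot where the peg's axis passes while it hangs, 80.5 above its centre along its z. Slot 14 wide (y), 24 high, through the handle from 21.5 below this point to 2.5 above it; its top rests on the level part of the peg, 18 in front of the strip. The handle's end is 9.5 above this point. Sizes in mm.
- grater_foot (a point): Middle of the lower end of the grater's blade, 90 below its centre. Sizes in mm.
- dish: Deep round porcelain dish, 0.45 kg, loose, standing on the oak board to the left or right of the hanging tools. Origin under the centre of its base, z up, x towards the clip on its rim (roughly away from the robot). Outer diameter 90 at the base, 104 at the rim, 66 high; wall 5, inner floor 6 above the origin, inner diameter there about 80. Sizes in mm.
- clip (a point): Stainless spoon-rest clip on the dish's rim: middle of its saddle's upper face, 49.5 from the dish's axis, 69 above its base; axes as the dish's. Saddle 14 deep (x). Two upright ears, 24 high above it and 12 deep, stand either side of this point across y, about 43 apart between inner faces, flaring a little upwards. Sizes in mm.
- spatula: Wooden spatula, bystander, hanging on another peg, 200 long, 6 thick, handle 26 wide, blade 56 wide over the lowest 55. Origin at its centre, z up. Sizes in mm.
- skimmer: Small flat steel skimmer, bystander, hanging on another peg, 170 long, 5 thick, handle 26 wide, ending below in a round holed disc of diameter 70. Origin at its centre, z up. Sizes in mm.
- dates_mid (a point): Centre of the lidded grey plastic date container, bystander, 126 x 96 and 71 high, standing on the oak board on the opposite side from the dish. Sizes in mm.
- tin_mid (a point): Centre of the round copper-tone tin, bystander, diameter 75, 50 high, standing on the oak board in front of the pegs. Sizes in mm.

How it is judged:
On the way, in this order (a step that is already met when the one before it is completed fails the run):
1. the grater is held in the fingers with its slot clear of the peg, in front of the tip and still at about peg height (x of grater_eye in the frame of riser below -0.05 m and z of grater_eye in the frame of riser above 0.19 m and contact force between grater and the fingers above 0.3 N), for 0.1 s.
2. the grater, still held, has its blade down in the dish, the foot within 35 mm of the floor (z of grater_foot in the frame of dish below 0.041 m and horizontal distance between grater_foot and dish below 0.05 m and contact force between grater and the fingers above 0.3 N), for 0.1 s.
At the end, for the whole second after the job is handed in: Grater let go and still: foot in the dish <19 mm off its floor, leaning 17-69 deg over the clip, handle between the ears (centre <20, slot <45 mm off the dish's x axis, slot outside the rim); dish upright <5 deg, moved <50 mm; other tools hanging, container and tin moved <30 mm (z of grater_foot in the frame of dish below 0.025 m and horizontal distance between grater_foot and dish below 0.048 m and y of grater in the frame of dish between -0.02 and 0.02 m and x of grater_eye in the frame of dish above 0.06 m and y of grater_eye in the frame of dish between -0.045 and 0.045 m and angle between grater's own z axis and vertical between 0.3 and 1.2 rad and linear speed of grater below 0.02 m/s and angle between dish's own z axis and vertical below 0.08 rad and distance of dish from where it was at the start of the episode below 0.05 m and distance of each of spatula, skimmer, dates_mid, tin_mid from where it was at the start of the episode below 0.03 m); the robot touches nothing.
It fails at once if the grater is forced against the peg or riser (over 20 N) (contact force between grater and riser above 20 N).
It fails at once if spatula or skimmer knocked off or pushed aside (over 50 mm) (distance of any of spatula, skimmer from where it was at the start of the episode above 0.05 m).
It fails at once if date container or tin pushed away (over 30 mm) (distance of any of dates_mid, tin_mid from where it was at the start of the episode above 0.03 m).
It fails at once if the dish is tipped (over 20 degrees) or pushed away (over 50 mm) (angle between dish's own z axis and vertical above 0.35 rad or distance of dish from where it was at the start of the episode above 0.05 m).
It also fails if it takes over 45 s, if anything falls off the work surface, if the arm or the gripper's body presses on something with over 40 N, if the wrist force passes 120 N, or if a joint passes its speed limit or range.

## Working session

There is one attempt and no reset: what is moved stays moved. The work goes in short steps, Python scripts to look and compute and a shell command to move; the robot and the scene stay as the last step left them, time stands still between calls to the robot, and variables do not carry over. Pictures are saved under pics/ and viewed, about 8 in all and at most 12, crops included, and the job is handed in when it is done.

```bash
mkdir -p pics; ls
python3 - <<'E'
from bench import r
import cv2,numpy as np
s=r.read_state(); print({k:np.round(v,3).tolist() for k,v in s.items()}, r.grip_depth)
for n in ["scene","top"]:
    c=r.camera(n); np.savez(f"{n}.npz",**c); cv2.imwrite(f"pics/{n}0.png",c["image"][:,:,::-1])
    print(n,c["K"].tolist(),(-c["R"].T@c["t"]).tolist())
E
```

```text
pics
{'time': 0.0, 'joint_positions': [1.107, 0.333, -0.065, 1.461, 0.022, 1.35, -0.088], 'joint_vel': [0.001, 0.0, -0.001, -0.001, -0.001, 0.001, 0.001], 'joint_torque': [-0.0, -62.326, 0.025, -38.99, -0.061, 0.04, 0.0], 'ee_pos': [0.266, -0.565, 0.222], 'eef_rot': [-0.155, 0.69, -0.69, 0.154], 'ft_force': [-0.873, -0.465, 0.564], 'torque': [-0.014, 0.039, -0.02], 'width': 0.087} 0.0187
scene [[374.4012716014717, 0.0, 322.32216246097994], [0.0, 374.4012716014717, 202.83411382180768], [0.0, 0.0, 1.0]] [0.5990986525067861, -0.5275336433318762, 0.9717264895296214]
top [[470.08569011090725, 0.0, 320.0471367297889], [0.0, 470.08569011090725, 199.56871807339263], [0.0, 0.0, 1.0]] [0.34186526675319756, 0.02799399946545886, 1.3053765167688909]
```

View pics/scene0.png

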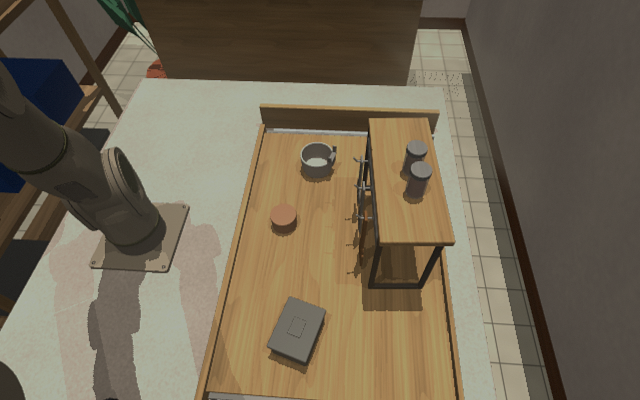

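View pics/top0.png

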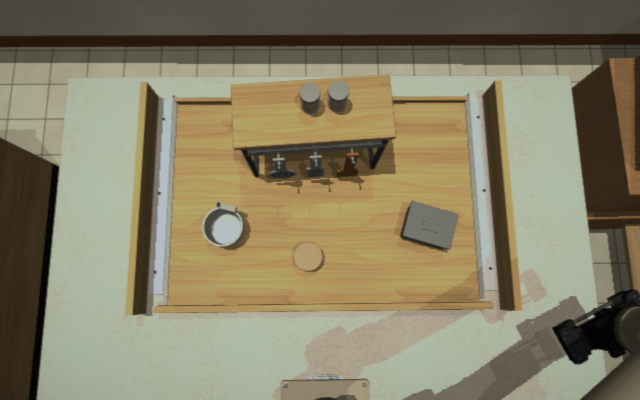

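The top view shows the riser with its strip at about (315,148) and tools on the pegs at columns 279, 316 and 350. The dish is at (223,228) with its clip near (228,209), the tin at (308,257) and the date container at (430,226). Next I enlarge the tools and the dish and measure them.

```bash
cat > h.py <<'E'
import numpy as np
def load(n): return dict(np.load(n+".npz"))
def pts(c):
    h,w=c["range_z"].shape; u,v=np.meshgrid(np.arange(w),np.arange(h)); z=c["range_z"]
    P=np.stack([(u-c["K"][0,2])/c["K"][0,0]*z,(v-c["K"][1,2])/c["K"][1,1]*z,z],-1)
    X=(P-c["t"])@c["R"]; X[z<=0]=np.nan; return X
def at(c,u,v,zw):  # pixel ray meets world plane z=zw
    d=c["R"].T@np.linalg.solve(c["K"],[u,v,1]); o=-c["R"].T@c["t"]; return o+d*(zw-o[2])/d[2]
def proj(c,X):
    p=c["K"]@(c["R"]@np.asarray(X)+c["t"]); return p[:2]/p[2]
E
python3 - <<'E'
from h import *
import cv2
c=load("top"); X=pts(c); s=load("scene")
a=cv2.resize(c["image"][130:200,235:395],(800,350),interpolation=cv2.INTER_CUBIC)
b=cv2.resize(c["image"][195:255,195:275],(400,300)[:2],interpolation=cv2.INTER_CUBIC)
d=cv2.resize(s["image"][130:210,290:380],(400,300),interpolation=cv2.INTER_CUBIC)
cv2.imwrite("pics/crop1.png",np.vstack([a,np.hstack([b,d])])[:600,:,::-1] if 0 else np.vstack([cv2.resize(a,(800,300)),np.hstack([b,d])])[:,:,::-1])
Z=X[...,2]
m=abs(Z-0.318)<.006   # riser top z=45+273=318
q=X[m][:,:2].astype(np.float32); rc=cv2.minAreaRect(q*1000); print("riser top",rc,np.round(cv2.boxPoints(rc)),m.sum())
v,u=np.mgrid[:400,:640]
m=(abs(Z-0.111)<.004)&(u<260)&(u>195)&(v>195)&(v<255)
print("dish rim",m.sum(),cv2.minEnclosingCircle((X[m][:,:2]*1000).astype(np.float32)))
m=(Z>.118)&(Z<.15)&(u<260)&(u>195)&(v>195)&(v<255)
for k in zip(u[m],v[m],np.round(X[m]*1000)): print(*k)
m=(abs(Z-0.095)<.004)&(u<340)&(u>280)&(v>230)&(v<280)
print("tin",m.sum(),cv2.minEnclosingCircle((X[m][:,:2]*1000).astype(np.float32)))
print("board z",np.nanmedian(Z[270:290,200:400]))
E
```

```text
riser top ((573.8126220703125, -220.602783203125), (967.832275390625, 333.62139892578125), 56.657596588134766) [[ 168. -533.]
 [ 447. -717.]
 [ 979.   92.]
 [ 700.  275.]] 9475
dish rim 252 ((511.8436279296875, 261.482666015625), 55.436580657958984)
217 201 [568. 271. 138.]
217 202 [565. 271. 138.]
218 202 [567. 270. 129.]
219 202 [568. 269. 124.]
216 203 [562. 273. 138.]
217 203 [563. 271. 137.]
218 203 [563. 269. 132.]
219 203 [565. 269. 122.]
216 204 [560. 274. 136.]
217 204 [560. 271. 135.]
218 204 [561. 270. 132.]
219 204 [563. 269. 122.]
216 205 [557. 273. 138.]
217 205 [558. 271. 136.]
218 205 [560. 271. 124.]
219 205 [560. 269. 121.]
229 205 [560. 244. 119.]
217 206 [557. 273. 126.]
218 206 [557. 271. 123.]
224 206 [558. 257. 119.]
236 206 [554. 223. 139.]
226 207 [555. 251. 119.]
236 207 [552. 223. 139.]
237 207 [555. 223. 122.]
235 208 [549. 225. 142.]
236 208 [549. 223. 139.]
228 209 [550. 246. 120.]
235 209 [547. 225. 138.]
236 209 [547. 223. 135.]
231 210 [547. 238. 120.]
235 210 [545. 226. 134.]
236 210 [547. 225. 124.]
235 211 [544. 228. 121.]
tin 610 ((430.27789306640625, 43.20835876464844), 37.039371490478516)
board z 0.04512803756708856
```

View pics/crop1.png

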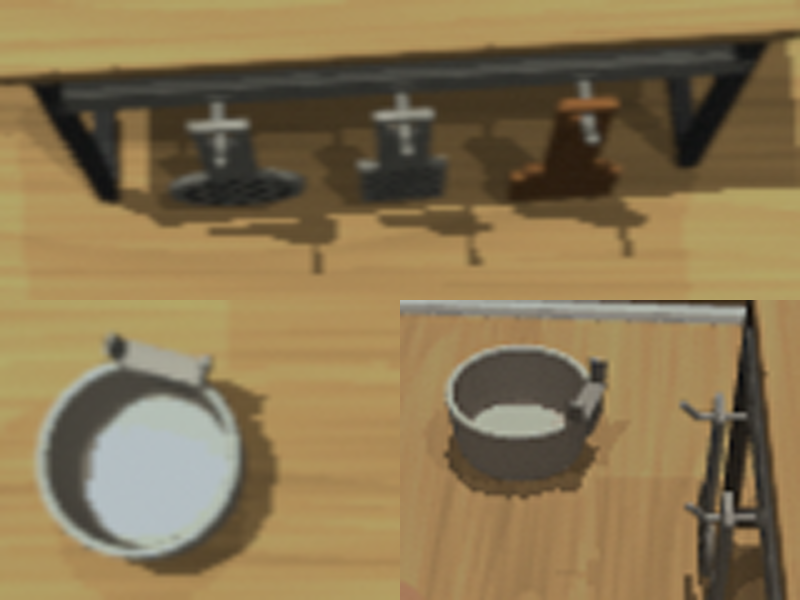

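Run:
```python
from h import *
import cv2
c=load("top"); X=pts(c); Z=X[...,2]; v,u=np.mgrid[:400,:640]
m=(abs(Z-0.318)<.006)&(u>220)&(u<405)&(v>70)&(v<155)
rc=cv2.minAreaRect((X[m][:,:2]*1000).astype(np.float32)); print("riser",rc,np.round(cv2.boxPoints(rc)).tolist())
from scipy.optimize import least_squares
m=(abs(Z-0.111)<.003)&(u<260)&(u>195)&(v>195)&(v<255); q=X[m][:,:2]*1000
f=least_squares(lambda p:np.hypot(*(q-p[:2]).T)-p[2],[511,261,50],loss="soft_l1"); print("dish",f.x,np.abs(f.fun).mean())
# strip / pegs / grater in top view: front face points between 0.18<z<0.28
m=(Z>.17)&(Z<.31)&(u>240)&(u<390)&(v>140)&(v<190)
for cu in [(262,295),(305,325),(340,362)]:
    k=m&(u>=cu[0])&(u<=cu[1])&(v>=150)
    print(cu,[ (int(a),int(b),*np.round(x*1000).astype(int)) for a,b,x in zip(u[k],v[k],X[k])][:45])
```

```text
riser ((736.9962158203125, 27.524795532226562), (152.19651794433594, 360.8385314941406), 3.5574254989624023) [[650.0, 203.0], [672.0, -157.0], [824.0, -148.0], [802.0, 212.0]]
dish [507.89598666 260.39122423  49.0356665 ] 1.8177112190314269
(262, 295) [(262, 150, np.int64(659), np.int64(144), np.int64(274)), (263, 150, np.int64(658), np.int64(142), np.int64(276)), (264, 150, np.int64(659), np.int64(140), np.int64(273)), (265, 150, np.int64(658), np.int64(137), np.int64(275)), (266, 150, np.int64(658), np.int64(135), np.int64(276)), (267, 150, np.int64(659), np.int64(133), np.int64(271)), (268, 150, np.int64(659), np.int64(131), np.int64(271)), (269, 150, np.int64(659), np.int64(128), np.int64(273)), (270, 150, np.int64(657), np.int64(125), np.int64(279)), (271, 150, np.int64(659), np.int64(124), np.int64(274)), (272, 150, np.int64(660), np.int64(122), np.int64(269)), (273, 150, np.int64(658), np.int64(119), np.int64(274)), (274, 150, np.int64(658), np.int64(117), np.int64(274)), (275, 150, np.int64(658), np.int64(114), np.int64(276)), (276, 150, np.int64(659), np.int64(112), np.int64
[... 6107 characters left out ...]
 np.int64(267)), (347, 155, np.int64(648), np.int64(-50), np.int64(264)), (348, 155, np.int64(646), np.int64(-52), np.int64(273)), (349, 155, np.int64(646), np.int64(-54), np.int64(272)), (350, 155, np.int64(648), np.int64(-57), np.int64(266)), (351, 155, np.int64(647), np.int64(-59), np.int64(267)), (352, 155, np.int64(647), np.int64(-61), np.int64(269)), (353, 155, np.int64(647), np.int64(-64), np.int64(269)), (354, 155, np.int64(646), np.int64(-66), np.int64(270)), (355, 155, np.int64(647), np.int64(-68), np.int64(268)), (356, 155, np.int64(649), np.int64(-71), np.int64(263)), (357, 155, np.int64(647), np.int64(-73), np.int64(268)), (358, 155, np.int64(648), np.int64(-75), np.int64(266))]
```

The middle tool is the grater: it has a rectangular studded blade, with the skimmer to its left and the spatula to its right. The board edge gives the riser's middle at (661,23), yaw 3.6°. The dish is at (508,260), and its x axis from the ears is about -14.6°. My plan is to grasp at z≈225 with the tool pitched 30° below horizontal and the jaws across the width.

```bash
cat >> h.py <<'E'
from scipy.spatial.transform import Rotation as Ro
def tool(yaw,pitch,sgn=1):  # degrees; pitch below horizontal
    a,b=np.radians([yaw,pitch]); ex=np.array([np.cos(a),np.sin(a),0]); ey=np.array([-np.sin(a),np.cos(a),0])
    y=np.cos(b)*ex-np.sin(b)*np.array([0,0,1]); z=sgn*ey; return np.stack([np.cross(y,z),y,z],1)
def go(p,R,r):
    s=r.read_state(); R0=Ro.from_quat(s["eef_rot"]).as_matrix(); d=np.asarray(p)-s["ee_pos"]
    rv=Ro.from_matrix(R0.T@R).as_rotvec(degrees=True)
    print("t",round(float(s["time"]),2),"pos",np.round(s["ee_pos"],4),"dworld",np.round(d,4),"dtool now",np.round(R0.T@d,4),"dtool after turn",np.round(R.T@d,4),"turn",np.round(rv,1),"n",np.linalg.norm(d)/.0417,np.linalg.norm(rv)/7.16,"F",np.round(s["ft_force"],1),"w",round(float(s["width"]),4))
E
python3 - <<'E'
from h import *
from bench import r
print(np.round(Ro.from_quat(r.read_state()["eef_rot"]).as_matrix(),2))
for sg in (1,-1): go([.45,-.02,.35],tool(3.56,30,sg),r)
E
```

```text
[[-0.9  -0.    0.43]
 [-0.43  0.   -0.9 ]
 [ 0.   -1.   -0.  ]]
t 0.1 pos [ 0.2665 -0.565   0.2218] dworld [0.1835 0.545  0.1282] dtool now [-0.3985 -0.1277 -0.4147] dtool after turn [0.2195 0.1238 0.5325] turn [  80.3 -139.   -15.5] n 14.127846507290387 22.524413801996882 F [-0.3 -0.5  0. ] w 0.0869
t 0.1 pos [ 0.2665 -0.565   0.2218] dworld [0.1835 0.545  0.1282] dtool now [-0.3985 -0.1277 -0.4147] dtool after turn [-0.2195  0.1238 -0.5325] turn [11.4 19.6 59.3] n 14.127846507290387 8.865031713953021 F [-0.3 -0.5  0. ] w 0.0869
```

```bash
python3 -m jog '[[0,-0.04,0,0,0,0],[0,-0.04,0,0,0,0],[0,-0.04,0,0,0,0],[0,-0.03,0,0,0,0],[-0.028,0,-0.03,0,0,0],[-0.028,0,-0.03,0,0,0],[-0.028,0,-0.03,0,0,0],[-0.028,0,-0.03,0,0,0],[-0.028,0,-0.03,0,0,0],[-0.028,0,-0.03,0,0,0],[-0.028,0,-0.03,0,0,0],[-0.028,0,-0.03,0,0,0]]' 0.2 30
python3 -m jog '[[-0.028,0,-0.03,0,0,0],[-0.028,0,-0.03,0,0,0],[-0.028,0,-0.03,0,0,0],[-0.028,0,-0.03,0,0,0],[-0.028,0,-0.03,0,0,0],[0,0,0,0,0,0]]'
python3 - <<'E'
from h import *
from bench import r
print(np.round(Ro.from_quat(r.read_state()["eef_rot"]).as_matrix(),2))
go([.45,-.02,.35],tool(3.56,30,-1),r); print(np.round(r.read_state()["joint_positions"],2))
E
```

```text
time: 1.1
ee_pos: [0.3643, -0.2514, 0.3729]
eef_rot: [-0.152, 0.695, -0.687, 0.147]
ft_force: [2.0, -0.9, 0.8]
width: 0.0521
time: 1.6
ee_pos: [0.4288, -0.045, 0.3732]
eef_rot: [-0.155, 0.694, -0.687, 0.15]
ft_force: [-0.9, 0.5, -0.7]
width: 0.0519
[[-0.91 -0.01  0.42]
 [-0.42  0.01 -0.91]
 [ 0.01 -1.   -0.01]]
t 1.6 pos [ 0.4288 -0.045   0.3732] dworld [ 0.0212  0.025  -0.0232] dtool now [-0.0299  0.0232 -0.0134] dtool after turn [ 0.0088  0.0313 -0.0236] turn [11.7 19.1 59.7] n 0.9634588309523925 8.905069315224141 F [-0.9  0.5 -0.7] w 0.0519
[ 0.65 -0.11 -0.57  1.63 -0.07  1.62 -1.06]
```

```bash
python3 -m jog '[[0,0,0,1.3,2.1,6.6],[0,0,0,1.3,2.1,6.6],[0,0,0,1.3,2.1,6.6],[0,0,0,1.3,2.1,6.6],[0,0,0,1.3,2.1,6.6],[0,0,0,1.3,2.1,6.6],[0,0,0,1.3,2.1,6.6],[0,0,0,1.3,2.1,6.6],[0,0,0,1.3,2.1,6.6],[0,0,0,0,0,0]]'
python3 - <<'E'
from h import *
from bench import r
import cv2
go([.59,.019,.25],tool(3.56,30,-1),r); print(np.round(r.read_state()["joint_positions"],2))
E
```

```text
time: 2.43
ee_pos: [0.4722, -0.0372, 0.3515]
eef_rot: [0.148, 0.689, -0.638, 0.31]
ft_force: [0.3, -1.0, -1.1]
width: 0.0519
t 2.43 pos [ 0.4722 -0.0372  0.3515] dworld [ 0.1178  0.0562 -0.1015] dtool now [-0.0382  0.1586 -0.0272] dtool after turn [ 0.0274  0.1556 -0.0488] turn [ 7.5  7.1 21.8] n 3.9656027229754005 3.375294403842966 F [ 0.3 -1.  -1.1] w 0.0519
[ 0.5  -0.5  -0.23  2.11 -0.5   0.96 -0.88]
```

```bash
python3 -m jog '[[-0.008,0.032,-0.005,0,0,0],[-0.008,0.032,-0.005,0,0,0],[-0.008,0.032,-0.005,0,0,0],[-0.007,0.03,-0.005,0,0,0],[0,0,0,1.9,1.8,5.5],[0,0,0,1.9,1.8,5.5],[0,0,0,1.9,1.8,5.5],[0,0,0,1.9,1.8,5.5],[0,0,0,0,0,0]]'
python3 - <<'E'
from h import *
from bench import r
import cv2
R=tool(3.56,30,-1)
go(np.array([.6525,.0226,.2195])-.06*R[:,1],R,r); print(np.round(r.read_state()["joint_positions"],2))
for n in ["wrist"]:
    c=r.camera(n); np.savez(n+"1.npz",**c); cv2.imwrite(f"pics/{n}1.png",c["image"][:,:,::-1])
E
```

```text
time: 3.18
ee_pos: [0.5725, 0.0107, 0.2638]
eef_rot: [0.31, 0.638, -0.604, 0.364]
ft_force: [0.3, -0.4, 0.2]
width: 0.0522
t 3.18 pos [0.5725 0.0107 0.2638] dworld [ 0.0281  0.0087 -0.0143] dtool now [-0.0036  0.032  -0.006 ] dtool after turn [-0.0019  0.032  -0.0069] turn [1.5 0.5 3. ] n 0.7851571574031441 0.47590519599875103 F [ 0.3 -0.4  0.2] w 0.0522
[ 0.29 -0.36 -0.33  2.39 -0.96  0.15 -0.68]
```

View pics/wrist1.png

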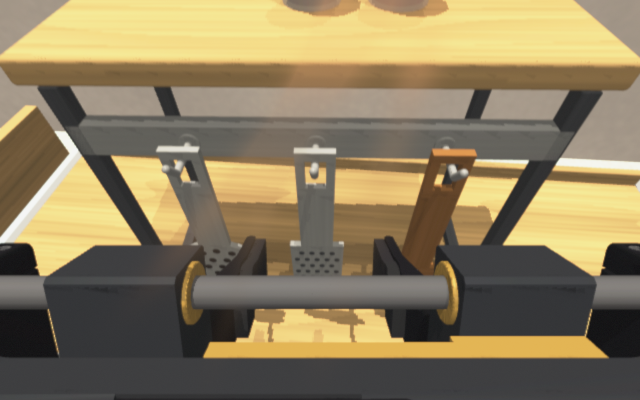

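The wrist view shows the grater on the middle peg, its handle top at about (315,152), slot at (315,170) and blade at (317,260), between the open fingers. I'll measure the handle from range before closing in.

Run:
```python
from h import *
from bench import r
c=load("wrist1"); X=pts(c); e=np.array([.661,.023,.045]); R=Ro.from_euler("z",3.56,degrees=True).as_matrix()
L=(X-e)@R*1000   # riser frame, mm
for v in [150,156,165,180,200,215,230,250,265]:
    k=[u for u in range(280,350) if -45<L[v,u,0]<-5 and abs(L[v,u,1])<40]
    print(v,k[:1],k[-1:],np.round(L[v,k].min(0)),np.round(L[v,k].max(0)),np.round(np.median(L[v,k],0)))
print("strip x",np.round(np.nanmedian(L[130:145,220:290],(0,1))), np.round(np.nanmedian(L[130:145,350:420],(0,1))))
```

```text
150 [294] [335] [-17. -14. 224.] [-14.  11. 226.] [-16.  -1. 225.]
156 [294] [335] [-18. -14. 221.] [-16.  12. 223.] [-17.  -1. 222.]
165 [295] [335] [-22. -14. 211.] [-14.  11. 219.] [-17.  -1. 215.]
180 [296] [334] [-18. -14. 199.] [-16.  12. 202.] [-17.  -1. 201.]
200 [297] [333] [-18. -13. 180.] [-17.  12. 182.] [-17.  -1. 181.]
215 [299] [333] [-18. -14. 163.] [-16.  11. 166.] [-17.  -1. 164.]
230 [300] [332] [-18. -13. 144.] [-16.  11. 147.] [-17.  -1. 146.]
250 [291] [342] [-18. -22. 116.] [-16.  20. 119.] [-17.  -1. 118.]
265 [293] [341] [-19. -22.  92.] [-16.  20.  97.] [-17.  -1.  94.]
strip x [  3.  39. 220.] [  3. -46. 221.]
```

```bash
python3 -m jog '[[-0.001,0.017,-0.004,0.8,0.3,1.5],[-0.001,0.017,-0.003,0.8,0.3,1.5],[0,0.015,0,0,0,0],[0,0,0,0,0,0]]'
python3 - <<'E'
from h import *
from bench import r
go(np.array([.6555,.0215,.2195]),tool(3.56,30,-1),r); print(np.round(r.read_state()["joint_positions"],2))
E
```

```text
time: 3.57
ee_pos: [0.6071, 0.0204, 0.2619]
eef_rot: [0.315, 0.629, -0.606, 0.372]
ft_force: [-0.2, -0.5, 0.0]
width: 0.0522
t 3.57 pos [0.6071 0.0204 0.2619] dworld [ 0.0484  0.0011 -0.0424] dtool now [0.0106 0.0634 0.0027] dtool after turn [0.0126 0.0631 0.0019] turn [0.9 1.2 1.8] n 1.5428507904732318 0.33413975836327603 F [-0.2 -0.5  0. ] w 0.0522
[ 0.34 -0.26 -0.42  2.34 -1.25  0.07 -0.39]
```

```bash
python3 -m jog '[[0.009,0.01,0.003,0,0,-2],[0,0.015,0,0,0,0],[0,0,0,0,0,0]]'
python3 - <<'E'
from h import *
from bench import r
go(np.array([.6551,.0215,.2188]),tool(3.56,34,-1),r); print(np.round(r.read_state()["joint_positions"],2))
E
```

```text
time: 3.82
ee_pos: [0.6246, 0.0152, 0.2461]
eef_rot: [0.306, 0.633, -0.612, 0.362]
ft_force: [-0.3, -0.2, -0.3]
width: 0.0521
t 3.82 pos [0.6246 0.0152 0.2461] dworld [ 0.0305  0.0063 -0.0273] dtool now [ 0.0055  0.0409 -0.004 ] dtool after turn [ 0.0054  0.0409 -0.0044] turn [ 0.7  1.2 -0.4] n 0.9936535172403402 0.20003090616275518 F [-0.3 -0.2 -0.3] w 0.0521
[ 0.45 -0.19 -0.52  2.29 -1.25  0.07 -0.37]
```

```bash
python3 -m jog '[[0.003,0.005,-0.004,0.5,1,-4],[0.001,0.01,0,0,0,0],[0,0,0,0,0,0]]'
python3 - <<'E'
from h import *
from bench import r
R=tool(3.56,38,-1); go(np.array([.646,.0209,.225])+.011*R[:,1],R,r); print(np.round(r.read_state()["joint_positions"],2))
E
```

```text
time: 4.07
ee_pos: [0.6333, 0.0152, 0.2437]
eef_rot: [0.306, 0.637, -0.613, 0.355]
ft_force: [-0.8, 0.9, 0.0]
width: 0.0522
t 4.07 pos [0.6333 0.0152 0.2437] dworld [ 0.0214  0.0063 -0.0255] dtool now [ 0.0088  0.0323 -0.0047] dtool after turn [ 0.0067  0.0328 -0.0049] turn [ 0.6  0.6 -3.7] n 0.8110751632207411 0.5363875141663306 F [-0.8  0.9  0. ] w 0.0522
[ 0.56 -0.16 -0.62  2.27 -1.18  0.08 -0.45]
```

```bash
python3 -m jog '[[0,0,-0.004,0,0,-3],[0,0,-0.002,0,0,-2],[0,0,0,0,0,0]]'
python3 - <<'E'
from h import *
from bench import r
R=tool(3.56,38,-1); go(np.array([.646,.0209,.225])+.011*R[:,1],R,r); print(np.round(r.read_state()["joint_positions"],2))
E
```

```text
time: 4.32
ee_pos: [0.6326, 0.0226, 0.2479]
eef_rot: [0.29, 0.645, -0.617, 0.344]
ft_force: [0.0, 0.5, 0.6]
width: 0.0524
t 4.32 pos [0.6326 0.0226 0.2479] dworld [ 0.0221 -0.0012 -0.0297] dtool now [0.0107 0.0353 0.0031] dtool after turn [0.0099 0.0356 0.0026] turn [ 1.1  0.8 -1.3] n 0.8874234868829818 0.27091076334591196 F [0.  0.5 0.6] w 0.0524
[ 0.83 -0.19 -0.86  2.22 -0.93  0.17 -0.72]
```

```bash
python3 -m jog '[[0.01,0,0.002,0.5,0.4,-0.7],[0,0.012,0,0.5,0.4,-0.6],[0,0.012,0,0,0,0],[0,0,0,0,0,0]]'
python3 - <<'E'
from h import *
from bench import r
R=tool(3.56,38,-1); go(np.array([.646,.0209,.225])+.011*R[:,1],R,r); print(np.round(r.read_state()["joint_positions"],2))
E
```

```text
time: 4.65
ee_pos: [0.6446, 0.0219, 0.2267]
eef_rot: [0.289, 0.643, -0.626, 0.333]
ft_force: [-0.5, -0.4, 0.0]
width: 0.0521
t 4.65 pos [0.6446 0.0219 0.2267] dworld [ 0.0101 -0.0004 -0.0084] dtool now [0.0005 0.0131 0.0011] dtool after turn [0.0005 0.0131 0.0011] turn [-0.   0.4 -0.1] n 0.31499534333360496 0.06037032521346085 F [-0.5 -0.4  0. ] w 0.0521
[ 1.06 -0.13 -1.11  2.2  -0.76  0.12 -0.89]
```

```bash
python3 -m jog '[[0.0005,0.013,0.001,0,0,0],[0,0,0,0,0,0]]'
python3 - <<'E'
from h import *
from bench import r
import cv2
R=tool(3.56,38,-1); go(np.array([.646,.0209,.225])+.011*R[:,1],R,r); print(np.round(r.read_state()["joint_positions"],2))
c=r.camera("wrist"); cv2.imwrite("pics/w2.png",c["image"][:,:,::-1])
E
```

```text
time: 4.82
ee_pos: [0.6495, 0.0226, 0.2195]
eef_rot: [0.286, 0.643, -0.628, 0.332]
ft_force: [-0.4, -0.2, -0.4]
width: 0.052
t 4.82 pos [0.6495 0.0226 0.2195] dworld [ 0.0052 -0.0011 -0.0013] dtool now [-0.0021  0.0048  0.0015] dtool after turn [-0.0021  0.0048  0.0014] turn [-0.   0.6  0.1] n 0.13137546845004264 0.09089348044274997 F [-0.4 -0.2 -0.4] w 0.052
[ 1.18 -0.1  -1.23  2.19 -0.69  0.1  -0.94]
```

View pics/w2.png

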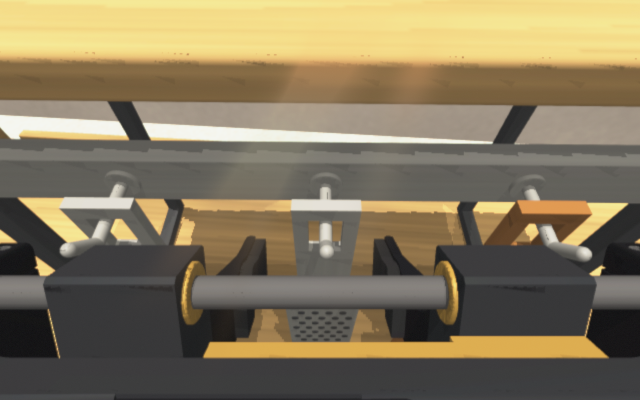

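The grater is nearly centred at about column 325, with the peg through its slot at (325,245). Joint 6 is near its limit, so I steepen the pitch before gripping.

```bash
python3 -m jog '[[-0.001,0.005,0.0015,0,0.5,-4],[0,0,0,0,0,-3],[0,0,0,0,0,0]]'
python3 - <<'E'
from h import *
from bench import r
R=tool(3.56,45,-1); go(np.array([.646,.0209,.225])+.011*R[:,1],R,r); print(np.round(r.read_state()["joint_positions"],2))
E
```

```text
time: 5.12
ee_pos: [0.6494, 0.0262, 0.2184]
eef_rot: [0.255, 0.658, -0.64, 0.305]
ft_force: [1.3, -0.4, 1.5]
width: 0.0522
t 5.12 pos [0.6494 0.0262 0.2184] dworld [ 0.0044 -0.0048 -0.0012] dtool now [-0.0019  0.0038  0.0052] dtool after turn [-0.002   0.0037  0.0051] turn [ 0.3  0.6 -1.7] n 0.15943115448655817 0.25979607369291474 F [ 1.3 -0.4  1.5] w 0.0522
[ 1.42 -0.12 -1.45  2.12 -0.49  0.25 -1.14]
```

```bash
python3 -m jog '[[-0.002,0.003,0.005,0,0.3,-1.5],[0,0,0,0,0,0]]'
python3 - <<'E'
from h import *
from bench import r
R=tool(3.56,45,-1); go(np.array([.646,.0209,.225])+.011*R[:,1],R,r); print(np.round(r.read_state()["joint_positions"],3))
E
```

```text
time: 5.28
ee_pos: [0.6492, 0.0245, 0.2166]
eef_rot: [0.251, 0.66, -0.641, 0.3]
ft_force: [-0.3, -0.2, 0.3]
width: 0.052
t 5.28 pos [0.6492 0.0245 0.2166] dworld [ 0.0045 -0.0031  0.0006] dtool now [-0.0034  0.0026  0.0035] dtool after turn [-0.0035  0.0026  0.0034] turn [ 0.4  0.6 -0.9] n 0.1325729128646521 0.16659982779215574 F [-0.3 -0.2  0.3] w 0.052
[ 1.392 -0.079 -1.435  2.109 -0.309  0.251 -1.303]
```

```bash
python3 -m jog '[[-0.003,0.004,0.005,0,0,0],[0,0,0,0,0,0]]'
python3 - <<'E'
from h import *
from bench import r
R=tool(3.56,45,-1); go(np.array([.646,.0209,.225])+.011*R[:,1],R,r); print(np.round(r.read_state()["joint_positions"],3))
E
```

```text
time: 5.45
ee_pos: [0.6517, 0.0228, 0.2148]
eef_rot: [0.25, 0.661, -0.64, 0.301]
ft_force: [-0.6, -0.4, 0.6]
width: 0.0523
t 5.45 pos [0.6517 0.0228 0.2148] dworld [ 0.0021 -0.0014  0.0025] dtool now [-0.0031 -0.0003  0.0015] dtool after turn [-0.0032 -0.0003  0.0015] turn [ 0.6  0.7 -0.9] n 0.08439401419970168 0.17561989847883805 F [-0.6 -0.4  0.6] w 0.0523
[ 1.385 -0.032 -1.444  2.105 -0.147  0.243 -1.437]
```

```bash
python3 -m jog '[[0,0,0.001,0,0,0],[0,0,0,0,0,0],[0,0,0,0,0,0],[0,0,0,0,0,0],[0,0,0,0,0,0],[0,0,0,0,0,0]]' -1 30
python3 - <<'E'
from h import *
from bench import r
R=tool(3.56,45,-1); go(np.array([.646,.0209,.225])+.011*R[:,1],R,r); print(np.round(r.read_state()["joint_positions"],3))
E
```

```text
time: 5.95
ee_pos: [0.6496, 0.0271, 0.213]
eef_rot: [0.25, 0.664, -0.637, 0.301]
ft_force: [-0.4, 0.0, 0.7]
width: 0.0256
t 5.95 pos [0.6496 0.0271 0.213 ] dworld [ 0.0041 -0.0057  0.0042] dtool now [-0.0056 -0.0003  0.006 ] dtool after turn [-0.0056 -0.0003  0.006 ] turn [ 1.1  0.5 -0.8] n 0.19693185428428167 0.20579796890860716 F [-0.4  0.   0.7] w 0.0256
[ 1.362 -0.038 -1.423  2.11  -0.197  0.24  -1.397]
```

```bash
python3 -m jog '[[-0.004,-0.0035,0.003,0,0,0],[-0.004,-0.0035,0.003,0,0,0]]'
python3 - <<'E'
from h import *
from bench import r
R=tool(3.56,45,-1); go(np.array([.6496,.0225,.228]),R,r); print(np.round(r.read_state()["joint_positions"],3))
E
```

```text
time: 6.12
ee_pos: [0.6497, 0.0215, 0.2225]
eef_rot: [0.249, 0.665, -0.637, 0.3]
ft_force: [0.4, -0.7, -0.1]
width: 0.0255
t 6.12 pos [0.6497 0.0215 0.2225] dworld [-0.0001  0.001   0.0055] dtool now [-0.0039 -0.0039 -0.0011] dtool after turn [-0.0039 -0.0039 -0.001 ] turn [ 1.2  0.4 -0.7] n 0.1345154321728587 0.20343707145494377 F [ 0.4 -0.7 -0.1] w 0.0255
[ 1.277 -0.068 -1.314  2.099 -0.323  0.273 -1.28 ]
```

```bash
python3 -m jog '[[-0.004,-0.004,0,0,0,0]]'
python3 - <<'E'
from h import *
from bench import r
import cv2
R=tool(3.56,45,-1); go(np.array([.6496,.0225,.228]),R,r)
c=r.camera("wrist"); np.savez("w3.npz",**c); cv2.imwrite("pics/w3.png",cv2.resize(c["image"][140:300,220:420],(750,600))[:,:,::-1])
go(np.array([.6496,.0225,.228]),R,r)
X=pts(c); e=np.array([.664,.022,.045]); Q=Ro.from_euler("z",3.56,degrees=True).as_matrix(); L=(X-e)@Q*1000
for v in range(180,290,6):
    k=[u for u in range(270,380) if -45<L[v,u,0]<-5 and abs(L[v,u,1])<40]
    if k: print(v,k[0],k[-1],np.round(L[v,k].min(0)),np.round(L[v,k].max(0)))
E
```

```text
time: 6.2
ee_pos: [0.6494, 0.0208, 0.228]
eef_rot: [0.249, 0.665, -0.637, 0.3]
ft_force: [0.3, -0.5, -1.1]
width: 0.0258
t 6.2 pos [0.6494 0.0208 0.228 ] dworld [ 0.0002  0.0017 -0.    ] dtool now [-0.0002  0.0003 -0.0017] dtool after turn [-0.0002  0.0002 -0.0017] turn [ 1.2  0.4 -0.7] n 0.04051028611223912 0.1990849094587199 F [ 0.3 -0.5 -1.1] w 0.0258
t 6.25 pos [0.65   0.0212 0.2294] dworld [-0.0004  0.0013 -0.0014] dtool now [ 0.0012  0.0008 -0.0013] dtool after turn [ 0.0012  0.0008 -0.0013] turn [ 1.2  0.4 -0.8] n 0.04723303189857637 0.20611861070822962 F [ 0.7  0.7 -0.2] w 0.0256
204 289 342 [-17.  -8. 238.] [-15.  10. 242.]
210 289 362 [-20. -15. 239.] [-18.  10. 242.]
216 288 363 [-21. -16. 238.] [-20.  10. 241.]
222 289 361 [-22. -15. 234.] [-20.  10. 237.]
228 289 359 [-21. -15. 217.] [-14.  11. 232.]
234 290 357 [-22. -14. 217.] [-17.  11. 227.]
240 273 366 [-21. -22. 192.] [ -8.  22. 221.]
246 271 368 [-23. -22. 195.] [-13.  22. 219.]
252 270 370 [-26. -22. 200.] [-18.  21. 219.]
258 270 373 [-28. -22. 199.] [-21.  20. 219.]
264 270 378 [-32. -24. 192.] [-21.  19. 223.]
270 270 379 [-36. -23. 184.] [-21.  19. 228.]
```

View pics/w3.png

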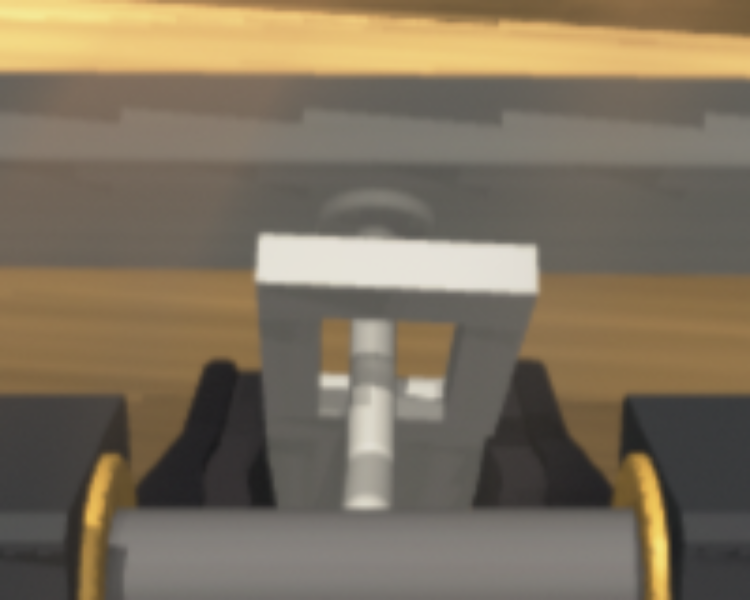

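The peg runs inside the slot, its lower edge just above the slot bottom. The handle end is at riser z≈240, so the lift is about 15.5 mm, and the peg is about 2 mm off the slot's centre. Next I draw it off level.

```bash
python3 -m jog '[[0.006,-0.0055,-0.001,0,0,0]]'
python3 - <<'E'
from h import *
from bench import r
go(np.array([.6416,.0215,.229]),tool(3.56,45,-1),r);print(np.round(r.read_state()["joint_positions"],2))
E
```

```text
time: 6.33
ee_pos: [0.6425, 0.0214, 0.2296]
eef_rot: [0.25, 0.665, -0.636, 0.3]
ft_force: [0.2, -0.0, -2.8]
width: 0.0259
t 6.33 pos [0.6425 0.0214 0.2296] dworld [-0.0009  0.0001 -0.0006] dtool now [ 0.0011 -0.0002 -0.0001] dtool after turn [ 0.0011 -0.0002 -0.0001] turn [ 1.2  0.4 -0.9] n 0.026481162157612842 0.210863854544623 F [ 0.2 -0.  -2.8] w 0.0259
[ 1.18 -0.12 -1.2   2.11 -0.46  0.3  -1.17]
```

```bash
python3 -m jog '[[0.0035,-0.008,0,0,0,0],[0.0055,-0.0085,0,0,0,0]]'
python3 - <<'E'
from h import *
from bench import r
go(np.array([.6416,.0215,.229]),tool(3.56,45,-1),r);print(np.round(r.read_state()["joint_positions"],2))
E
```

```text
time: 6.5
ee_pos: [0.6239, 0.02, 0.2345]
eef_rot: [0.25, 0.666, -0.636, 0.3]
ft_force: [0.3, -0.3, -0.7]
width: 0.0253
t 6.5 pos [0.6239 0.02   0.2345] dworld [ 0.0177  0.0015 -0.0055] dtool now [-0.0084  0.0166  0.    ] dtool after turn [-0.0086  0.0165 -0.0004] turn [ 1.2  0.3 -0.9] n 0.44569664400482245 0.21712060463308894 F [ 0.3 -0.3 -0.7] w 0.0253
[ 1.05 -0.19 -1.04  2.15 -0.61  0.34 -1.05]
```

Clean so far. I continue back and hold in front of the tip.

```bash
python3 -m jog '[[0.005,-0.011,0,0,0,0],[0.007,-0.01,0,0,0,0],[0.01,-0.01,0,0,0,0],[0.01,-0.01,0,0,0,0],[0,0,0,0,0,0],[0,0,0,0,0,0]]'
python3 - <<'E'
from h import *
from bench import r
import cv2
go(np.array([.6416,.0215,.229]),tool(3.56,45,-1),r);print(np.round(r.read_state()["joint_positions"],2))
c=r.camera("wrist"); np.savez("w4.npz",**c); cv2.imwrite("pics/w4.png",c["image"][:,:,::-1])
X=pts(c); e=np.array([.664,.022,.045]); Q=Ro.from_euler("z",3.56,degrees=True).as_matrix(); L=(X-e)@Q*1000
for v in range(180,345,8):
    k=[u for u in range(270,380) if -105<L[v,u,0]<-45 and abs(L[v,u,1])<40 and L[v,u,2]>60]
    if k: print(v,k[0],k[-1],np.round(L[v,k].min(0)),np.round(L[v,k].max(0)))
E
```

```text
time: 7.0
ee_pos: [0.5686, 0.0164, 0.2394]
eef_rot: [0.25, 0.666, -0.635, 0.3]
ft_force: [-0.3, -0.5, -0.8]
width: 0.0254
t 7.0 pos [0.5686 0.0164 0.2394] dworld [ 0.073   0.0051 -0.0104] dtool now [-0.0434  0.0598  0.001 ] dtool after turn [-0.0444  0.0591 -0.0005] turn [ 1.3  0.3 -0.9] n 1.7721802367820028 0.22293641668472206 F [-0.3 -0.5 -0.8] w 0.0254
[ 0.86 -0.36 -0.81  2.26 -0.81  0.42 -0.89]
204 289 343 [-99.  -8. 250.] [-97.  11. 254.]
212 288 362 [-102.  -15.  250.] [-99.  11. 253.]
220 289 362 [-103.  -15.  247.] [-101.   11.  251.]
228 289 359 [-103.  -14.  235.] [-98.  11. 243.]
236 275 364 [-103.  -21.  203.] [-87.  22. 236.]
244 272 367 [-103.  -21.  206.] [-93.  22. 229.]
252 270 370 [-103.  -21.  212.] [-99.  22. 221.]
260 290 349 [-104.  -12.  208.] [-102.   13.  214.]
268 292 348 [-105.  -12.  198.] [-102.   13.  207.]
316 288 344 [-103.  -15.   98.] [-102.   24.  105.]
324 293 341 [-103.  -14.   72.] [-102.   23.   77.]
```

View pics/w4.png

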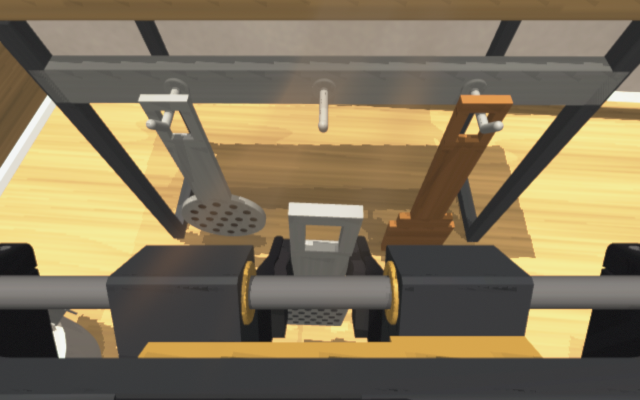

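The grater is off the peg: the slot is at (322,235) in front of the bare tip at (323,128), and both neighbours still hang. Next I work out the poses for raising it and standing it in the dish.

```bash
cat >> h.py <<'E'
Dp=np.array([.508,.2604,.045]); Dyaw=-14.5
# grater in tool frame, taken at t=7.0 (hanging vertical in riser axes, yaw 3.56)
_R0=Ro.from_quat([.25,.666,-.635,.3]).as_matrix(); _T0=np.array([.5686,.0164,.2394])
P0=np.degrees(np.arcsin(-_R0[2,1]))
_fx=(-.100)-((_T0-[.664,.022,0])@Ro.from_euler("z",3.56,degrees=True).as_matrix())[0]  # handle ahead of TCP along riser x
_Rn=tool(3.56,P0,-1); FOOT=_Rn.T@(_fx*np.array([np.cos(.0621),np.sin(.0621),0])+[0,0,.1163-_T0[2]])
def place(fx,fz,lean):
    R=tool(Dyaw,P0+lean,-1); Q=Ro.from_euler("z",Dyaw,degrees=True).as_matrix()
    return Dp+Q@[fx,0,fz]-R@FOOT, R
E
python3 - <<'E'
from h import *
from bench import r
print(P0,_fx if 0 else FOOT)
p,R=place(-.02,.011,44); print(p,p+R@FOOT); go(p,R,r)
go([.54,.1,.31],tool(Dyaw,P0+30,-1),r)
E
```

```text
44.13254995020336 [ 9.14417988e-02  8.25329557e-02 -1.49600356e-07]
[0.57451529 0.24319782 0.14146897] [0.48863705 0.2654076  0.056     ]
t 7.05 pos [0.5687 0.0165 0.2392] dworld [ 0.0059  0.2267 -0.0977] dtool now [ 0.0551  0.0874 -0.2243] dtool after turn [ 0.0543  0.096  -0.221 ] turn [  8.6  17.7 -43.5] n 5.922496606393387 6.665113946749787 F [ 0.2 -0.4 -1.2] w 0.0259
t 7.05 pos [0.5687 0.0165 0.2392] dworld [-0.0287  0.0835  0.0708] dtool now [-0.035  -0.0642 -0.0865] dtool after turn [ 0.0274 -0.0814 -0.0737] turn [ 10.6  16.3 -29.6] n 2.7147822825030548 4.946061221810321 F [ 0.2 -0.4 -1.2] w 0.0259
```

```bash
python3 -m jog '[[-0.01,-0.02,0,0,0,0],[-0.01,-0.02,0,0,0,0],[-0.01,-0.022,0,0,0,0],[0,0,-0.015,1,2,-4],[0,0,-0.015,1,2,-4],[0,0,-0.015,1,2,-4],[0,0,-0.015,1,2,-4],[0,0,-0.015,1,2,-4],[0,0,-0.015,1,2,-4],[0,0,-0.015,1,2,-4],[0,0,-0.015,1,2,-4],[0,0,0,0,0,0]]'
python3 - <<'E'
from h import *
from bench import r
go(*place(-.02,.13,44),r);print(np.round(r.read_state()["joint_positions"],2))
E
```

```text
time: 8.05
ee_pos: [0.5509, 0.1183, 0.3206]
eef_rot: [0.178, 0.701, -0.691, -0.002]
ft_force: [0.9, -2.3, 0.8]
width: 0.0255
t 8.05 pos [0.5509 0.1183 0.3206] dworld [ 0.0236  0.1249 -0.0601] dtool now [ 0.024   0.0619 -0.1239] dtool after turn [ 0.0104  0.0598 -0.1268] turn [  2.6  -0.3 -12.2] n 3.3707272192730438 1.740876817906338 F [ 0.9 -2.3  0.8] w 0.0255
[ 1.59 -0.49 -1.47  1.63 -0.51  1.32 -1.69]
```

```bash
python3 -m jog '[[0.002,0.008,-0.015,0,0,0],[0.002,0.008,-0.015,0,0,0],[0.002,0.008,-0.015,0,0,0],[0,0,0,0,0,0]]'
python3 - <<'E'
from h import *
from bench import r
go(*place(-.02,.13,44),r);print(np.round(r.read_state()["joint_positions"],3))
E
```

```text
time: 8.38
ee_pos: [0.5459, 0.1542, 0.3032]
eef_rot: [0.19, 0.702, -0.687, 0.005]
ft_force: [-0.8, 0.8, -0.2]
width: 0.0256
t 8.38 pos [0.5459 0.1542 0.3032] dworld [ 0.0287  0.089  -0.0428] dtool now [ 0.0079  0.0476 -0.0908] dtool after turn [-0.0041  0.0429 -0.0933] turn [  3.2  -0.7 -13.7] n 2.465341772998093 1.9608034165301411 F [-0.8  0.8 -0.2] w 0.0256
[ 1.496 -0.499 -1.469  1.676 -0.499  1.25  -1.77 ]
```

```bash
python3 -m jog '[[0,0.008,-0.018,0.5,0,-2.5],[0,0.008,-0.018,0.5,0,-2.5],[0,0.008,-0.018,0.5,0,-2.5],[0,0.008,-0.018,0.5,0,-2.5],[0,0,0,0,0,0]]'
python3 - <<'E'
from h import *
from bench import r
go(*place(-.02,.13,44),r);print(np.round(r.read_state()["joint_positions"],3))
E
```

```text
time: 8.8
ee_pos: [0.4927, 0.2011, 0.2933]
eef_rot: [0.142, 0.714, -0.685, -0.031]
ft_force: [0.2, 0.4, -0.7]
width: 0.0254
t 8.8 pos [0.4927 0.2011 0.2933] dworld [ 0.0818  0.0421 -0.0328] dtool now [-0.063   0.0464 -0.0585] dtool after turn [-0.0676  0.035  -0.0613] turn [ 3.5  0.3 -6.8] n 2.3432204670890195 1.0677210687023344 F [ 0.2  0.4 -0.7] w 0.0254
[ 1.419 -0.499 -1.469  1.679 -0.517  1.363 -1.826]
```

```bash
python3 -m jog '[[-0.02,0,0,0,0,0],[-0.02,0,0,0,0,0],[-0.02,0,0,0,0,0],[0,0,0,0,0,0]]'
python3 - <<'E'
from h import *
from bench import r
go(*place(-.02,.13,44),r);print(np.round(r.read_state()["joint_positions"],3))
E
```

```text
time: 9.13
ee_pos: [0.5211, 0.1734, 0.3115]
eef_rot: [0.151, 0.718, -0.679, -0.016]
ft_force: [-0.2, 0.1, -0.5]
width: 0.0254
t 9.13 pos [0.5211 0.1734 0.3115] dworld [ 0.0534  0.0698 -0.051 ] dtool now [-0.025   0.0626 -0.0761] dtool after turn [-0.0325  0.0521 -0.081 ] turn [ 4.5  0.8 -8.6] n 2.437117039289715 1.3604391013070891 F [-0.2  0.1 -0.5] w 0.0254
[ 1.507 -0.498 -1.469  1.642 -0.539  1.363 -1.745]
```

```bash
python3 -m jog '[[0,0.02,0,0,0,0],[-0.01,0.02,0,0,0,0],[-0.02,0.01,0,0,0,0],[-0.02,0,0,0,0,0],[0,0,0,0,0,0]]'
python3 - <<'E'
from h import *
from bench import r
s=r.read_state(); R0=Ro.from_quat(s["eef_rot"]).as_matrix(); print("foot",s["ee_pos"]+R0@FOOT)
go(*place(-.02,.13,44),r);print(np.round(r.read_state()["joint_positions"],3))
E
```

```text
time: 9.55
ee_pos: [0.5388, 0.1443, 0.2851]
eef_rot: [0.167, 0.722, -0.672, -0.002]
ft_force: [0.1, 0.6, -1.2]
width: 0.0254
foot [0.47207401 0.16993682 0.18474676]
t 9.55 pos [0.5388 0.1443 0.2851] dworld [ 0.0357  0.0989 -0.0246] dtool now [-0.0042  0.0364 -0.1016] dtool after turn [-0.009   0.0249 -0.1047] turn [  5.7   0.6 -10.9] n 2.589882426736012 1.7193199562565549 F [ 0.1  0.6 -1.2] w 0.0254
[ 1.544 -0.499 -1.469  1.712 -0.573  1.263 -1.668]
```

Joints 2 and 3 have reached their limits, so the arm is stuck in a poor elbow posture. I fit a quick kinematic model from the logged poses to find a way out.

```bash
cat > kin.py <<'E'
import numpy as np
from scipy.spatial.transform import Rotation as Ro
from scipy.optimize import least_squares
S=[([1.107,.333,-.065,1.461,.022,1.35,-.088],[.266,-.565,.222],[-.155,.69,-.69,.154]),
([.65,-.11,-.57,1.63,-.07,1.62,-1.06],[.4288,-.045,.3732],[-.155,.694,-.687,.15]),
([.5,-.5,-.23,2.11,-.5,.96,-.88],[.4722,-.0372,.3515],[.148,.689,-.638,.31]),
([.29,-.36,-.33,2.39,-.96,.15,-.68],[.5725,.0107,.2638],[.31,.638,-.604,.364]),
([1.06,-.13,-1.11,2.2,-.76,.12,-.89],[.6446,.0219,.2267],[.289,.643,-.626,.333]),
([1.392,-.079,-1.435,2.109,-.309,.251,-1.303],[.6492,.0245,.2166],[.251,.66,-.641,.3]),
([.86,-.36,-.81,2.26,-.81,.42,-.89],[.5686,.0164,.2394],[.25,.666,-.635,.3]),
([1.496,-.499,-1.469,1.676,-.499,1.25,-1.77],[.5459,.1542,.3032],[.19,.702,-.687,.005]),
([1.419,-.499,-1.469,1.679,-.517,1.363,-1.826],[.4927,.2011,.2933],[.142,.714,-.685,-.031]),
([1.544,-.499,-1.469,1.712,-.573,1.263,-1.668],[.5388,.1443,.2851],[.167,.722,-.672,-.002])]
def fk(q,x,sg):
    R=Ro.identity(); p=np.array([0,0,x[0]]); ax="zyzyzyz"
    off=[None,None,[x[1],0,x[2]],[x[3],0,x[4]],[x[5],0,x[6]],None,[x[7],0,x[8]]]
    q=np.array(q)*sg; Rs=Ro.from_euler("z",x[9])
    Rc=Rs
    Rc=Rc*Ro.from_euler("z",q[0])*Ro.from_euler("y",q[1]); p=p+Rc.apply([x[1],0,x[2]])
    Rc=Rc*Ro.from_euler("z",q[2])*Ro.from_euler("y",q[3]); p=p+Rc.apply([x[3],0,x[4]])
    Rc=Rc*Ro.from_euler("z",q[4])*Ro.from_euler("y",q[5]); Rc=Rc*Ro.from_euler("z",q[6])
    p=p+Rc.apply([0,0,x[8]])+ (Rc*Ro.from_euler("z",-q[6])).apply([x[7],0,0])
    return p,Rc*Ro.from_rotvec(x[10:13])
def fit(sg):
    def f(x):
        o=[]
        for q,p,e in S:
            a,b=fk(q,x,sg); o+=list((a-p)*5)+list((b.inv()*Ro.from_quat(e)).as_rotvec())
        return o
    best=None
    for rv in ([-1.57,0,0],[-1.2,1.2,1.2],[0,2.2,2.2],[-1.2,-1.2,-1.2]):
        g=least_squares(f,[.3,0,.4,0,.4,0,0,0,.25,0]+rv)
        if best is None or g.cost<best.cost: best=g
    return best
if __name__=="__main__":
    import itertools
    res=[]
    for s in itertools.product([1,-1],repeat=3):
        sg=np.array([s[0],1,s[1],1,s[2],1,-1]); 
        for s7 in (1,-1):
            sg7=sg.copy(); sg7[6]=s7; g=fit(sg7); res.append((g.cost,sg7,g.x))
    res.sort(key=lambda t:t[0])
    for c,s,x in res[:3]: print(c,s,np.round(x,3))
    np.savez("kin.npz",sg=res[0][1],x=res[0][2])
E
time python3 kin.py
```

```text
0.020262006163219087 [-1  1 -1  1 -1  1 -1] [ 1.87000e-01  1.30000e-02  4.16000e-01 -6.10000e-02  4.59000e-01
 -2.85880e+01  1.02392e+02 -7.00000e-03  3.05000e-01 -4.90000e-02
 -2.33200e+00  2.42300e+00  2.47800e+00]
3.474962675386179 [-1  1 -1  1  1  1 -1] [-1.78000e-01  2.90000e-02  2.23000e-01 -3.97000e-01  3.64000e-01
 -5.07299e+02 -4.25460e+01 -9.40000e-02  8.80000e-02 -5.70000e-02
 -3.53900e+00  1.49800e+00  3.02200e+00]
5.332724273861615 [-1  1 -1  1 -1  1  1] [ 1.930000e-01  9.000000e-03  4.370000e-01 -5.000000e-02  4.670000e-01
 -4.294870e+02 -1.353651e+03  3.000000e-03  3.170000e-01 -7.000000e-02
  1.489000e+00  4.500000e-01  4.600000e-01]
real	1m16.132s
user	1m16.513s
sys	0m0.117s
```

```bash
cat > sim.py <<'E'
from kin import *; from h import place,tool,Dyaw,P0,FOOT
K=np.load("kin.npz"); X,SG=K["x"],K["sg"]
lo=np.array([-2.6,-.5,-1.47,.16,-1.27,.06,-2.6]); hi=np.array([2.6,2.12,1.34,2.42,4.41,2.06,2.6])
def err(q,p,R):
    a,b=fk(q,X,SG); return np.r_[p-a,(R*b.inv()).as_rotvec()*.3]
def jac(q):
    J=np.zeros((6,7)); a,b=fk(q,X,SG)
    for i in range(7):
        d=np.array(q,float); d[i]+=1e-5; a2,b2=fk(d,X,SG); J[:,i]=np.r_[a2-a,(b2*b.inv()).as_rotvec()*.3]/1e-5
    return J
def row(q,w,n=6,lam=.02):
    p,R=fk(q,X,SG); p=p+R.apply(w[:3]); R=R*Ro.from_rotvec(np.radians(w[3:])); q=np.array(q,float)
    for _ in range(n):
        J=jac(q); q=np.clip(q+J.T@np.linalg.solve(J@J.T+lam**2*np.eye(6),err(q,p,R)),lo,hi)
    return q
E
python3 - <<'E'
from sim import *
q=[.86,-.36,-.81,2.26,-.81,.42,-.89]
rows=[[-.01,-.02,0,0,0,0]]*3+[[0,0,-.015,1,2,-4]]*8+[[0.002,0.008,-0.015,0,0,0]]*3
for k,w in enumerate(rows):
    q=row(q,w); 
    if k in(2,10,13): print(k,np.round(q,2),fk(q,X,SG)[0].round(3))
# feasible postures for target
for nm,(p,R) in {"pre":place(-.02,.13,44),"end":place(-.02,.012,44)}.items():
    R=Ro.from_matrix(R); sols=[]
    rng=np.random.default_rng(0)
    for _ in range(60):
        g=least_squares(lambda q:np.r_[err(q,p,R)],rng.uniform(lo,hi),bounds=(lo,hi))
        if g.cost<1e-6: sols.append(g.x)
    sols=np.array(sols); print(nm,len(sols)); print(np.round(sols[np.argsort(sols[:,2])][::max(1,len(sols)//10)],2))
E
```

```text
2 [ 0.86 -0.49 -0.71  2.2  -0.79  0.62 -0.93] [0.552 0.015 0.302]
10 [ 1.64 -0.5  -1.47  1.61 -0.52  1.32 -1.68] [0.561 0.099 0.327]
13 [ 1.67 -0.5  -1.47  1.59 -0.57  1.3  -1.72] [0.576 0.098 0.336]
pre 23
[[ 0.17  0.49 -0.97  1.37  0.44  1.49 -2.6 ]
 [ 0.16  0.48 -0.96  1.37  0.43  1.48 -2.6 ]
 [ 0.11  0.45 -0.86  1.38  0.38  1.46 -2.55]
 [-0.15  0.36 -0.45  1.39  0.2   1.42 -2.42]
 [-0.31  0.34 -0.21  1.39  0.11  1.41 -2.35]
 [-0.32  0.34 -0.2   1.39  0.11  1.41 -2.34]
 [-0.39  0.34 -0.11  1.39  0.08  1.41 -2.32]
 [-0.54  0.34  0.1   1.39  0.01  1.4  -2.26]
 [-0.6   0.34  0.19  1.39 -0.03  1.4  -2.24]
 [-0.77  0.36  0.42  1.39 -0.11  1.41 -2.17]
 [-0.98  0.42  0.74  1.38 -0.24  1.43 -2.06]
 [-1.23  0.65  1.31  1.36 -0.6   1.56 -1.81]]
end 26
[[ 0.12  0.5  -0.82  1.58  0.42  1.23 -2.6 ]
 [ 0.01  0.45 -0.65  1.58  0.33  1.2  -2.53]
 [-0.    0.44 -0.64  1.58  0.32  1.2  -2.52]
 [-0.04  0.43 -0.58  1.58  0.29  1.2  -2.5 ]
 [-0.09  0.42 -0.51  1.59  0.26  1.19 -2.47]
 [-0.27  0.39 -0.26  1.59  0.15  1.17 -2.39]
 [-0.32  0.38 -0.2   1.59  0.12  1.17 -2.36]
 [-0.36  0.38 -0.14  1.59  0.1   1.16 -2.34]
 [-0.5   0.38  0.05  1.59  0.02  1.16 -2.28]
 [-0.56  0.38  0.12  1.59 -0.01  1.16 -2.26]
 [-0.72  0.39  0.34  1.59 -0.1   1.17 -2.18]
 [-0.94  0.45  0.65  1.58 -0.25  1.19 -2.06]
 [-1.19  0.61  1.08  1.57 -0.52  1.27 -1.86]]
```

```bash
cat >> sim.py <<'E'
def path(q,p,R,ms=.03,mr=5,keep=False):
    a,b=fk(q,X,SG); R=Ro.from_matrix(R); rv=(b.inv()*R).as_rotvec(degrees=True)
    n=int(np.ceil(max(np.linalg.norm(p-a)/ms,np.linalg.norm(rv)/mr,1)))+2; out=[]
    for k in range(n):
        a,b=fk(q,X,SG); f=1/max(1,n-2-k)
        w=np.r_[b.inv().apply(p-a),(b.inv()*R).as_rotvec(degrees=True)]*f
        s=max(1,np.linalg.norm(w[:3])/.035,np.linalg.norm(w[3:])/6.5); q=row(q,w/s,n=3); out.append((w/s,q))
    return q,out
E
cat > search.py <<'E'
from sim import *; from bench import r; from multiprocessing import Pool
q0=r.read_state()["joint_positions"]; pre=place(-.02,.13,44)
def trial(seed):
    g=np.random.default_rng(seed); p=np.r_[g.uniform(.38,.56),g.uniform(-.25,.3),g.uniform(.28,.42)]; y,t=g.uniform(-70,70),g.uniform(55,100)
    q,o=path(q0,p,tool(y,t,-1)); q2,o2=path(q,*pre); e=np.linalg.norm(err(q2,pre[0],Ro.from_matrix(pre[1])))
    zmin=min((fk(c,X,SG)[0]+fk(c,X,SG)[1].apply(FOOT))[2] for _,c in o+o2); xm=max(fk(c,X,SG)[0][0] for _,c in o+o2)
    return e,zmin,xm,len(o)+len(o2),p.round(3).tolist(),round(y),round(t),q.round(2).tolist(),q2.round(2).tolist()
if __name__=="__main__":
    print(fk(q0,X,SG)[0],r.read_state()["ee_pos"])
    with Pool() as P: T=P.map(trial,range(240))
    T.sort(key=lambda t:t[0])
    print(sum(t[0]<.01 for t in T))
    for t in T[:12]: print(*t)
E
nproc; export OMP_NUM_THREADS=1; time timeout 400 python3 search.py
```

```text
4
[0.54385457 0.14126789 0.28283616] [0.53879293 0.14429167 0.28506726]
43
1.9747981115678296e-16 0.17499989681765613 0.5745152878605861 38 [0.471, 0.061, 0.352] 66 83 [1.17, -0.16, -1.16, 1.65, -0.26, 1.49, -0.39] [0.14, 0.47, -0.93, 1.37, 0.41, 1.48, -2.58]
2.0599313549323264e-16 0.17499987789252122 0.5745152878605863 31 [0.548, 0.049, 0.296] 50 72 [1.3, 0.14, -1.45, 1.71, -0.07, 1.17, -0.81] [0.14, 0.46, -0.91, 1.38, 0.4, 1.47, -2.57]
2.7366789952398974e-16 0.1749999413234341 0.5745152878605861 37 [0.522, 0.277, 0.4] 65 63 [0.86, 0.16, -1.42, 1.52, -0.11, 1.22, -0.94] [0.1, 0.44, -0.84, 1.38, 0.36, 1.46, -2.54]
3.7810939550260715e-16 0.17499983396409066 0.5745152878605861 38 [0.501, -0.012, 0.353] 67 63 [1.14, -0.06, -0.87, 1.7, -0.52, 1.44, -0.07] [0.14, 0.47, -0.93, 1.37, 0.41, 1.48, -2.58]
4.239478206580701e-16 0.17499980729912046 0.574515287860586 39 [0.479, -0.096, 0.406] 68 65 [1.2, 0.01, -0.81, 1.52, -0.43, 1.61, -0.0] [0.15, 0.47, -0.94, 1.37, 0.42, 1.48, -2.59]
4.308242941854318e-16 0.17499987371196224 0.5745152878605859 27 [0.554, 0.027, 0.356] 39 69 [1.38, -0.07, -1.31,
[... 509 characters left out ...]
.089, 0.394] 68 65 [1.25, 0.08, -0.97, 1.5, -0.37, 1.55, -0.08] [0.14, 0.47, -0.92, 1.37, 0.41, 1.47, -2.58]
5.127312056709114e-16 0.17499992580382592 0.5745152878605859 38 [0.522, 0.209, 0.357] 66 66 [1.11, 0.05, -1.43, 1.63, -0.28, 1.23, -0.67] [0.11, 0.45, -0.85, 1.38, 0.37, 1.46, -2.55]
6.9393657326510625e-16 0.17499974801071894 0.5745152878605859 38 [0.438, -0.235, 0.288] 69 94 [1.61, 0.12, -1.33, 1.69, 0.18, 1.41, -0.11] [0.16, 0.48, -0.96, 1.37, 0.43, 1.48, -2.59]
8.058637322836191e-16 0.17499976101269865 0.5745152878605857 34 [0.54, -0.151, 0.405] 58 70 [1.34, 0.39, -1.36, 1.32, 0.08, 1.54, -0.51] [0.15, 0.47, -0.94, 1.37, 0.42, 1.48, -2.59]
real	0m20.744s
user	1m10.040s
sys	0m0.180s
```

```bash
cat > legs.py <<'E'
from sim import *; from bench import r; import sys
def run(q,legs,show=()):
    for i,(p,R) in enumerate(legs):
        q,o=path(q,np.array(p),R); e=err(q,np.array(p),Ro.from_matrix(R)); print("leg",i,len(o),"err",np.linalg.norm(e).round(4),q.round(2))
        if i in show:
            for w,c in o: print(np.r_[w[:3].round(3),w[3:].round(1)].tolist(), c[[1,2,6]].round(2), fk(c,X,SG)[0].round(3))
E
python3 - <<'E'
from legs import *
q0=r.read_state()["joint_positions"]
A=([.5,.26,.40],tool(65,63,-1)); A2=([.51,.2,.36],tool(65,65,-1));B=([.5,.25,.36],tool(Dyaw,P0+44,-1)); pre=place(-.02,.13,44)
run(q0,[A,B,pre]); run(q0,[A2,B,pre],show=(0,))
E
```

```text
leg 0 18 err 0.0 [ 0.97 -0.11 -1.25  1.59 -0.47  1.28 -0.66]
leg 1 19 err 0.1046 [ 1.68 -0.5  -1.47  1.36 -0.59  1.7  -1.82]
leg 2 9 err 0.2136 [ 1.82 -0.5  -1.47  1.45 -0.69  1.57 -1.74]
leg 0 18 err 0.0 [ 1.02 -0.11 -1.18  1.67 -0.48  1.28 -0.52]
[0.002, -0.005, -0.004, -1.3, -4.7, 0.4] [-0.47 -1.46 -1.6 ] [0.542 0.145 0.288]
[0.001, -0.005, -0.004, -1.3, -4.7, 0.4] [-0.43 -1.44 -1.54] [0.54  0.149 0.292]
[0.001, -0.005, -0.004, -1.3, -4.7, 0.4] [-0.4  -1.42 -1.47] [0.538 0.152 0.297]
[0.001, -0.005, -0.004, -1.3, -4.7, 0.4] [-0.37 -1.4  -1.41] [0.535 0.156 0.302]
[0.0, -0.005, -0.004, -1.3, -4.7, 0.4] [-0.34 -1.38 -1.34] [0.533 0.16  0.307]
[-0.0, -0.005, -0.005, -1.3, -4.7, 0.4] [-0.31 -1.36 -1.27] [0.531 0.163 0.312]
[-0.0, -0.004, -0.005, -1.3, -4.7, 0.4] [-0.28 -1.33 -1.2 ] [0.529 0.167 0.317]
[-0.001, -0.004, -0.005, -1.3, -4.7, 0.4] [-0.26 -1.3  -1.13] [0.527 0.171 0.321]
[-0.001, -0.004, -0.005, -1.3, -4.7, 0.4] [-0.24 -1.27 -1.05] [0.525 0.174 0.326]
[-0.002, -0.004, -0.005, -1.3, -4.7, 0.4] [-0.22 -1.25 -0.97] [0.523 0.178 0.331]
[-0.002, -0.004, -0.005, -1.3, -4.7, 0.4] [-0.21 -1.23 -0.89] [0.521 0.182 0.336]
[-0.002, -0.004, -0.004, -1.3, -4.7, 0.4] [-0.19 -1.21 -0.81] [0.518 0.185 0.341]
[-0.003, -0.004, -0.004, -1.3, -4.7, 0.4] [-0.17 -1.19 -0.74] [0.516 0.189 0.346]
[-0.003, -0.004, -0.004, -1.3, -4.7, 0.4] [-0.15 -1.19 -0.66] [0.514 0.193 0.35 ]
[-0.004, -0.004, -0.004, -1.3, -4.7, 0.4] [-0.13 -1.18 -0.59] [0.512 0.196 0.355]
[-0.004, -0.003, -0.004, -1.3, -4.7, 0.4] [-0.11 -1.18 -0.52] [0.51 0.2  0.36]
[-0.0, 0.0, 0.0, -0.0, 0.0, -0.0] [-0.11 -1.18 -0.52] [0.51 0.2  0.36]
[-0.0, 0.0, 0.0, -0.0, 0.0, -0.0] [-0.11 -1.18 -0.52] [0.51 0.2  0.36]
leg 1 19 err 0.1044 [ 1.68 -0.5  -1.47  1.37 -0.59  1.7  -1.82]
leg 2 9 err 0.2136 [ 1.82 -0.5  -1.47  1.45 -0.69  1.57 -1.74]
```

```bash
cat > search2.py <<'E'
from sim import *; from bench import r; from multiprocessing import Pool
q0=r.read_state()["joint_positions"]; pre=place(-.02,.13,44)
def trial(seed):
    g=np.random.default_rng(seed); A=np.r_[g.uniform(.45,.54),g.uniform(.1,.3),g.uniform(.3,.4)]; y=g.uniform(20,75); t=g.uniform(60,88)
    C=np.r_[g.uniform(.45,.62),g.uniform(.36,.5),g.uniform(.28,.4)]
    q=q0; O=[]
    for w in [(A,tool(y,t,-1)),(C,tool(y,t,-1)),(C,tool(Dyaw,P0+44,-1)),pre]:
        q,o=path(q,*w); O+=o
    e=np.linalg.norm(err(q,pre[0],Ro.from_matrix(pre[1])))
    zmin=min((fk(c,X,SG)[0]+fk(c,X,SG)[1].apply(FOOT))[2] for _,c in O)
    return e,abs(q[6]),round(zmin,3),len(O),A.round(3).tolist(),C.round(3).tolist(),round(y),round(t),q.round(2).tolist()
if __name__=="__main__":
    with Pool() as P: T=P.map(trial,range(200))
    T=[t for t in T if t[0]<.005]; T.sort(key=lambda t:t[1]); print(len(T))
    for t in T[:10]: print(*t)
    T.sort(key=lambda t:t[3])
    for t in T[:5]: print(*t)
E
export OMP_NUM_THREADS=1; time timeout 400 python3 search2.py
```

```text
51
1.795233468382247e-16 2.3566133713942357 0.175 65 [0.494, 0.161, 0.327] [0.455, 0.48, 0.3] 74 66 [-0.29, 0.34, -0.25, 1.39, 0.12, 1.41, -2.36]
1.6709916915929338e-16 2.357719842982702 0.175 67 [0.499, 0.156, 0.39] [0.481, 0.487, 0.34] 74 66 [-0.29, 0.34, -0.25, 1.39, 0.12, 1.41, -2.36]
1.6346692443434e-16 2.3729923096864445 0.175 62 [0.451, 0.288, 0.307] [0.467, 0.474, 0.393] 74 63 [-0.25, 0.35, -0.31, 1.39, 0.14, 1.41, -2.37]
9.140659484543731e-17 2.3762231238829084 0.175 60 [0.496, 0.29, 0.314] [0.522, 0.476, 0.329] 72 69 [-0.24, 0.35, -0.32, 1.39, 0.15, 1.41, -2.38]
8.391472671209643e-17 2.3771355888106425 0.175 57 [0.513, 0.232, 0.307] [0.527, 0.497, 0.288] 59 69 [-0.24, 0.35, -0.32, 1.39, 0.15, 1.41, -2.38]
3.215366936208855e-16 2.381711107677521 0.175 62 [0.509, 0.109, 0.302] [0.488, 0.465, 0.312] 66 76 [-0.23, 0.35, -0.34, 1.39, 0.15, 1.41, -2.38]
1.54836873612904e-16 2.3942521491596587 0.175 57 [0.513, 0.221, 0.354] [0.47, 0.448, 0.329] 65 60 [-0.2, 0.35, -0.38, 1.39, 0.17, 1.42, -2.39]
1.5336054408111925e-16 2.396081114364121 0.175 56 [0.493, 0.252, 0.346] [0.485, 0.47, 0
[... 412 characters left out ...]
.335] [0.596, 0.365, 0.28] 38 61 [0.02, 0.41, -0.71, 1.38, 0.3, 1.44, -2.5]
2.7458409610444123e-16 2.5088194183918104 0.175 47 [0.534, 0.202, 0.371] [0.599, 0.37, 0.364] 48 67 [0.04, 0.42, -0.74, 1.38, 0.32, 1.45, -2.51]
1.1591120594087043e-16 2.476106985223832 0.175 50 [0.478, 0.266, 0.336] [0.573, 0.39, 0.384] 55 67 [-0.02, 0.39, -0.64, 1.38, 0.27, 1.44, -2.48]
1.5760915082160227e-16 2.4651073879902135 0.175 51 [0.494, 0.172, 0.371] [0.531, 0.361, 0.389] 58 73 [-0.04, 0.39, -0.61, 1.38, 0.26, 1.43, -2.47]
1.1365603204182032e-16 2.411966686057129 0.175 54 [0.523, 0.297, 0.368] [0.503, 0.439, 0.396] 60 62 [-0.16, 0.36, -0.44, 1.39, 0.19, 1.42, -2.41]
real	0m33.954s
user	2m6.400s
sys	0m0.151s
```

```bash
python3 -m jog '[[0,-0.005,-0.004,-1.3,-4.7,0.4],[0,-0.005,-0.004,-1.3,-4.7,0.4],[0,-0.005,-0.004,-1.3,-4.7,0.4],[0,-0.005,-0.004,-1.3,-4.7,0.4],[0,-0.005,-0.004,-1.3,-4.7,0.4],[0,-0.005,-0.004,-1.3,-4.7,0.4],[0,-0.005,-0.005,-1.3,-4.7,0.4],[0,-0.005,-0.005,-1.3,-4.7,0.4]]'
python3 -m jog '[[-0.001,-0.004,-0.005,-1.3,-4.7,0.4],[-0.002,-0.004,-0.005,-1.3,-4.7,0.4],[-0.002,-0.004,-0.005,-1.3,-4.7,0.4],[-0.002,-0.004,-0.005,-1.3,-4.7,0.4],[-0.003,-0.004,-0.004,-1.3,-4.7,0.4],[-0.003,-0.004,-0.004,-1.3,-4.7,0.4],[-0.003,-0.004,-0.004,-1.3,-4.7,0.4]]'
python3 - <<'E'
from legs import *
from h import go
q0=r.read_state()["joint_positions"]; print(np.round(q0,2))
A=([.5,.2,.35],tool(65,66,-1));C=([.485,.47,.366],tool(65,66,-1)); D=([.485,.47,.366],tool(Dyaw,P0+44,-1)); pre=place(-.02,.13,44)
go(*A,r); run(q0,[C,D,pre],show=(0,))
E
```

```text
time: 10.22
ee_pos: [0.5227, 0.1822, 0.3212]
eef_rot: [-0.056, 0.733, -0.62, 0.276]
ft_force: [0.0, 0.8, 0.2]
width: 0.0251
time: 10.8
ee_pos: [0.5005, 0.2181, 0.3524]
eef_rot: [-0.248, 0.666, -0.502, 0.493]
ft_force: [-0.5, -0.3, -0.3]
width: 0.0254
[ 1.06 -0.12 -1.22  1.68 -0.48  1.29 -0.53]
t 10.8 pos [0.5005 0.2181 0.3524] dworld [-0.0005 -0.0181 -0.0024] dtool now [ 0.0161 -0.0046  0.0073] dtool after turn [ 0.0162 -0.0046  0.0072] turn [ 0.5 -0.3 -0.1] n 0.43879181687220337 0.0787357760686887 F [-0.5 -0.3 -0.3] w 0.0254
leg 0 12 err 0.0 [ 0.07  0.36 -1.14  1.39  0.28  1.18 -1.47]
[-0.022, 0.009, -0.014, 0.1, -0.1, -0.0] [-0.1  -1.29 -0.6 ] [0.504 0.225 0.355]
[-0.022, 0.009, -0.014, 0.1, -0.1, -0.0] [-0.06 -1.37 -0.7 ] [0.502 0.252 0.357]
[-0.022, 0.009, -0.014, 0.1, -0.1, -0.0] [ 0.03 -1.44 -0.85] [0.499 0.279 0.358]
[-0.022, 0.009, -0.013, 0.0, -0.1, -0.0] [ 0.1  -1.4  -0.98] [0.497 0.307 0.359]
[-0.022, 0.009, -0.013, 0.0, -0.1, -0.0] [ 0.15 -1.35 -1.08] [0.495 0.334 0.36 ]
[-0.022, 0.009, -0.013, 0.0, -0.1, -0.0] [ 0.19 -1.31 -1.17] [0.493 0.361 0.361]
[-0.022, 0.009, -0.013, 0.0, -0.1, -0.0] [ 0.24 -1.26 -1.26] [0.491 0.388 0.362]
[-0.022, 0.009, -0.013, 0.0, -0.1, -0.0] [ 0.28 -1.22 -1.33] [0.489 0.416 0.364]
[-0.022, 0.009, -0.013, 0.0, -0.1, -0.0] [ 0.32 -1.18 -1.4 ] [0.487 0.443 0.365]
[-0.022, 0.009, -0.013, 0.0, -0.1, -0.0] [ 0.36 -1.14 -1.47] [0.485 0.47  0.366]
[-0.0, -0.0, 0.0, -0.0, 0.0, -0.0] [ 0.36 -1.14 -1.47] [0.485 0.47  0.366]
[-0.0, 0.0, 0.0, 0.0, 0.0, -0.0] [ 0.36 -1.14 -1.47] [0.485 0.47  0.366]
leg 1 19 err 0.0519 [-0.64  0.56 -0.42  0.87  0.26  1.75 -2.6 ]
leg 2 11 err 0.0 [-0.22  0.35 -0.34  1.39  0.16  1.41 -2.38]
```

The model predicts the arm accurately, so I carry on along that route.

```bash
python3 -m jog '[[-0.022,0.009,-0.014,0,0,0],[-0.022,0.009,-0.014,0,0,0],[-0.022,0.009,-0.014,0,0,0],[-0.022,0.009,-0.014,0,0,0],[-0.022,0.009,-0.014,0,0,0],[-0.022,0.009,-0.013,0,0,0],[-0.022,0.009,-0.013,0,0,0],[-0.022,0.009,-0.013,0,0,0],[0,0,0,0,0,0]]'
python3 - <<'E'
from legs import *
from h import go
q0=r.read_state()["joint_positions"]; print(np.round(q0,2),r.read_state()["ee_pos"])
pre=place(-.02,.13,44)
for p in ([.485,.42,.33],[.51,.38,.32]):
    run(q0,[(p,tool(Dyaw,P0+44,-1)),pre],show=(0,))
E
```

```text
time: 11.55
ee_pos: [0.475, 0.4505, 0.3594]
eef_rot: [-0.251, 0.665, -0.496, 0.499]
ft_force: [-1.3, 1.5, 0.0]
width: 0.0255
[ 0.36  0.28 -1.31  1.5   0.16  1.15 -1.34] [0.47496374 0.45053158 0.35943085]
leg 0 19 err 0.0461 [-0.46  0.44 -0.53  1.14  0.26  1.62 -2.6 ]
[0.0, 0.002, 0.0, 1.1, 4.6, -1.1] [ 0.27 -1.26 -1.43] [0.48  0.414 0.361]
[0.0, 0.002, 0.0, 1.1, 4.6, -1.1] [ 0.27 -1.22 -1.52] [0.481 0.414 0.36 ]
[0.0, 0.002, 0.0, 1.1, 4.6, -1.1] [ 0.27 -1.18 -1.62] [0.481 0.415 0.358]
[0.0, 0.002, 0.0, 1.1, 4.6, -1.1] [ 0.28 -1.14 -1.72] [0.481 0.415 0.356]
[0.0, 0.002, 0.0, 1.1, 4.6, -1.1] [ 0.28 -1.11 -1.82] [0.482 0.415 0.354]
[0.0, 0.002, 0.0, 1.1, 4.6, -1.1] [ 0.3  -1.07 -1.91] [0.482 0.416 0.352]
[0.0, 0.002, 0.0, 1.1, 4.6, -1.1] [ 0.31 -1.04 -2.01] [0.482 0.416 0.35 ]
[0.0, 0.002, -0.0, 1.1, 4.6, -1.1] [ 0.32 -1.01 -2.1 ] [0.482 0.417 0.348]
[0.0, 0.002, -0.0, 1.1, 4.6, -1.1] [ 0.34 -0.98 -2.19] [0.483 0.417 0.346]
[0.0, 0.002, -0.0, 1.1, 4.6, -1.1] [ 0.36 -0.95 -2.28] [0.483 0.417 0.344]
[-0.0, 0.002, -0.0, 1.1, 4.6, -1.1] [ 0.38 -0.93 -2.36] [0.483 0.418 0.342]
[-0.0, 0.002,
[... 1544 characters left out ...]
.31] [0.499 0.392 0.335]
[-0.001, 0.003, 0.002, 1.1, 4.6, -1.1] [ 0.38 -0.91 -2.39] [0.501 0.39  0.333]
[-0.001, 0.003, 0.002, 1.1, 4.6, -1.1] [ 0.4  -0.88 -2.47] [0.503 0.388 0.33 ]
[-0.001, 0.003, 0.002, 1.1, 4.6, -1.1] [ 0.42 -0.86 -2.54] [0.505 0.386 0.328]
[-0.002, 0.003, 0.002, 1.1, 4.6, -1.1] [ 0.43 -0.83 -2.6 ] [0.506 0.384 0.325]
[-0.002, 0.003, 0.002, 1.1, 5.0, -1.1] [ 0.44 -0.77 -2.6 ] [0.508 0.382 0.323]
[-0.001, 0.002, 0.001, 0.8, 6.4, -0.7] [ 0.45 -0.7  -2.6 ] [0.51  0.38  0.321]
[-0.0, 0.001, 0.0, 0.3, 6.5, -0.2] [ 0.44 -0.64 -2.6 ] [0.51 0.38 0.32]
[-0.0, 0.0, -0.0, 0.1, 6.5, 0.1] [ 0.43 -0.58 -2.6 ] [0.51 0.38 0.32]
leg 1 8 err 0.0 [-0.1   0.37 -0.52  1.38  0.22  1.43 -2.44]
```

```bash
python3 -m jog '[[0.001,0.002,0.003,1.1,4.6,-1.1],[0.001,0.002,0.003,1.1,4.6,-1.1],[0.001,0.002,0.003,1.1,4.6,-1.1],[0.001,0.002,0.003,1.1,4.6,-1.1],[0.001,0.002,0.003,1.1,4.6,-1.1],[0.001,0.002,0.003,1.1,4.6,-1.1],[0,0.002,0.003,1.1,4.6,-1.1],[0,0.002,0.003,1.1,4.6,-1.1],[0,0.002,0.003,1.1,4.6,-1.1],[0,0.002,0.003,1.1,4.6,-1.1],[0,0.002,0.003,1.1,4.6,-1.1],[0,0.002,0.003,1.1,4.6,-1.1]]'
python3 - <<'E'
from legs import *
from h import go
q0=r.read_state()["joint_positions"]; print(np.round(q0,2))
pre=place(-.02,.13,44); go(*pre,r)
run(q0,[pre],show=(0,))
E
```

```text
time: 12.55
ee_pos: [0.4833, 0.4434, 0.3291]
eef_rot: [-0.01, 0.731, -0.676, 0.093]
ft_force: [-0.3, 1.3, -0.9]
width: 0.0254
[-0.13  0.4  -0.96  1.3   0.38  1.47 -2.47]
t 12.55 pos [0.4833 0.4434 0.3291] dworld [ 0.0912 -0.2002 -0.0686] dtool now [-0.0533  0.0608  0.2158] dtool after turn [-0.1361  0.0731  0.171 ] turn [ 5.7 22.7 -4.3] n 5.5262873598018 3.3219671991217057 F [-0.3  1.3 -0.9] w 0.0254
leg 0 10 err 0.0 [ 0.09  0.44 -0.82  1.38  0.36  1.46 -2.54]
[-0.008, 0.008, 0.024, 0.8, 2.8, -0.5] [ 0.4  -0.95 -2.48] [0.492 0.396 0.325]
[-0.009, 0.008, 0.023, 0.8, 2.8, -0.5] [ 0.39 -0.93 -2.48] [0.504 0.374 0.316]
[-0.01, 0.009, 0.023, 0.8, 2.8, -0.5] [ 0.39 -0.92 -2.49] [0.516 0.352 0.306]
[-0.011, 0.009, 0.022, 0.8, 2.8, -0.5] [ 0.4 -0.9 -2.5] [0.527 0.33  0.297]
[-0.012, 0.009, 0.022, 0.8, 2.8, -0.5] [ 0.4  -0.88 -2.51] [0.539 0.309 0.288]
[-0.013, 0.009, 0.021, 0.8, 2.8, -0.5] [ 0.41 -0.86 -2.52] [0.551 0.287 0.279]
[-0.015, 0.009, 0.02, 0.8, 2.8, -0.5] [ 0.42 -0.84 -2.53] [0.563 0.265 0.27 ]
[-0.016, 0.01, 0.019, 0.8, 2.8, -0.5] [ 0.44 -0.82 -2.54] [0.575 0.243 0.26 ]
[-0.0, -0.0, -0.0, 0.0, 0.0, -0.0] [ 0.44 -0.82 -2.54] [0.575 0.243 0.26 ]
[-0.0, -0.0, -0.0, 0.0, 0.0, -0.0] [ 0.44 -0.82 -2.54] [0.575 0.243 0.26 ]
```

```bash
python3 -m jog '[[-0.008,0.007,0.024,0.8,2.8,-0.5],[-0.009,0.007,0.023,0.8,2.8,-0.5],[-0.01,0.007,0.023,0.8,2.8,-0.5],[-0.011,0.007,0.022,0.8,2.8,-0.5],[-0.012,0.007,0.022,0.8,2.8,-0.5],[-0.013,0.007,0.021,0.8,2.8,-0.5],[-0.015,0.007,0.02,0.8,2.8,-0.5],[-0.016,0.007,0.018,0.8,2.8,-0.5],[0,0,0,0,0,0]]'
python3 - <<'E'
from legs import *
from h import go
q0=r.read_state()["joint_positions"]; print(np.round(q0,2))
go(*place(-.02,.13,44),r)
E
```

```text
time: 13.3
ee_pos: [0.5805, 0.257, 0.2659]
eef_rot: [-0.108, -0.692, 0.708, 0.089]
ft_force: [1.3, -0.7, -1.4]
width: 0.0257
[ 0.05  0.43 -0.78  1.34  0.33  1.48 -2.56]
t 13.3 pos [0.5805 0.257  0.2659] dworld [-0.006  -0.0139 -0.0054] dtool now [0.0021 0.0056 0.0149] dtool after turn [0.0025 0.0053 0.0149] turn [-1.1 -1.5  0.2] n 0.38480909869707947 0.25539245186134385 F [ 1.3 -0.7 -1.4] w 0.0257
```

Nearly there. I fine-align, then look from the wrist and top cameras to compare the dish, clip and grater.

```bash
python3 -m jog '[[0.002,0.005,0.014,-1,-1.4,0],[0,0,0,0,0,0]]'
python3 - <<'E'
from h import *
from bench import r
import cv2
go(*place(-.02,.13,44),r)
im=[]
for n in ["wrist","top","scene"]:
    c=r.camera(n); np.savez(n+"5.npz",**c); im.append(c["image"][:,:,::-1].copy())
    Q=Ro.from_euler("z",Dyaw,degrees=True).as_matrix(); s=r.read_state(); R0=Ro.from_quat(s["eef_rot"]).as_matrix()
    for P,col in [(Dp+Q@[.0495,0,.069],(0,0,255)),(Dp+Q@[0,0,.066],(0,255,0)),(s["ee_pos"]+R0@FOOT,(255,0,255)),(s["ee_pos"],(255,255,0))]:
        u=proj(c,P); print(n,u.round()); cv2.circle(im[-1],tuple(int(a) for a in u),2,col,-1)
w,t,s=im
a=cv2.resize(w,(800,500))[:,100:700]
t=cv2.resize(t[170:270,190:290],(300,300)); s=cv2.resize(s[110:210,280:380],(300,300))
cv2.imwrite("pics/p5.png",np.vstack([cv2.resize(w,(600,300))[:, :],np.hstack([t,s])]))
E
```

```text
time: 13.47
ee_pos: [0.5771, 0.2387, 0.2589]
eef_rot: [-0.102, -0.699, 0.703, 0.083]
ft_force: [0.0, -1.7, -1.4]
width: 0.0256
t 13.47 pos [0.5771 0.2387 0.2589] dworld [-0.0026  0.0045  0.0015] dtool now [ 0.0036 -0.0016 -0.0036] dtool after turn [ 0.0036 -0.0016 -0.0037] turn [-0.2 -0.5  0.3] n 0.12886479931291542 0.08891953334323789 F [ 0.  -1.7 -1.4] w 0.0256
wrist [316. 217.]
wrist [316. 267.]
wrist [318. 322.]
wrist [317. 259.]
top [228. 207.]
top [223. 226.]
top [215. 229.]
top [219. 187.]
scene [332. 156.]
scene [316. 153.]
scene [310. 137.]
scene [339. 122.]
```

View pics/p5.png

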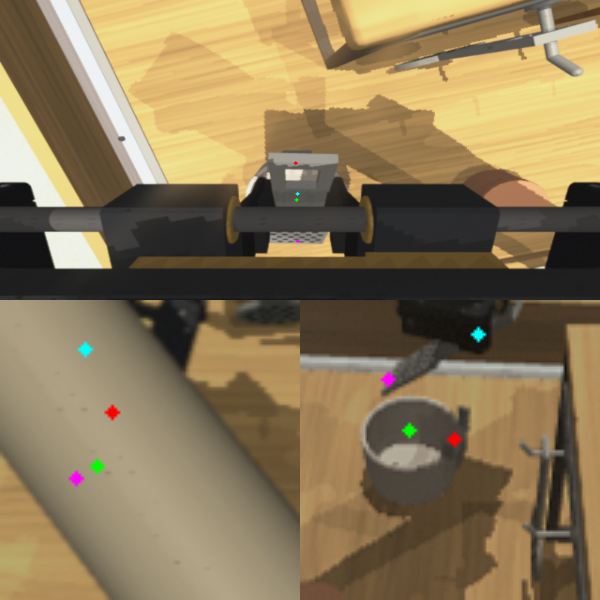

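In the scene crop the computed foot lies on the blade's end and the clip point lies on the clip, so the estimates agree. I lower in stages.

```bash
python3 -m jog '[[0.004,0.008,-0.003,0,-0.5,0],[0.001,0.015,0,0,0,0],[0,0.015,0,0,0,0],[0,0.012,0,0,0,0],[0,0,0,0,0,0]]'
python3 - <<'E'
from h import *
from bench import r
go(*place(-.02,.06,44),r);print(np.round(r.read_state()["joint_positions"],2))
E
```

```text
time: 14.03
ee_pos: [0.5721, 0.2529, 0.2086]
eef_rot: [-0.096, -0.702, 0.702, 0.076]
ft_force: [-0.5, -0.3, -0.7]
width: 0.0255
t 14.03 pos [0.5721 0.2529 0.2086] dworld [ 0.0024 -0.0097 -0.0181] dtool now [-0.0042  0.0182  0.0088] dtool after turn [-0.0042  0.0182  0.0087] turn [0.2 0.5 0.2] n 0.4953845308831163 0.0849342221184248 F [-0.5 -0.3 -0.7] w 0.0255
[ 0.09  0.43 -0.78  1.47  0.33  1.35 -2.53]
```

```bash
python3 -m jog '[[-0.004,0,0.008,0,0,0],[0,0,0,0,0,0]]'
python3 - <<'E'
from h import *
from bench import r
go(*place(-.02,.06,44),r)
E
```

```text
time: 14.2
ee_pos: [0.5734, 0.2448, 0.2083]
eef_rot: [-0.095, -0.702, 0.702, 0.075]
ft_force: [1.2, -1.4, -1.5]
width: 0.0253
t 14.2 pos [0.5734 0.2448 0.2083] dworld [ 0.0011 -0.0016 -0.0178] dtool now [-0.001   0.0179  0.0013] dtool after turn [-0.0009  0.0179  0.0012] turn [0.2 0.7 0.3] n 0.43009551435163357 0.10595829256014078 F [ 1.2 -1.4 -1.5] w 0.0253
```

```bash
python3 -m jog '[[-0.001,0.009,0.001,0,0.5,0],[0,0.009,0,0,0,0]]'
python3 - <<'E'
from h import *
from bench import r
go(*place(-.02,.04,44),r)
E
```

```text
time: 14.37
ee_pos: [0.5761, 0.2439, 0.1923]
eef_rot: [0.1, 0.702, -0.701, -0.077]
ft_force: [-0.0, 0.1, -1.9]
width: 0.0253
t 14.37 pos [0.5761 0.2439 0.1923] dworld [-0.0016 -0.0007 -0.0218] dtool now [0.002  0.0217 0.0012] dtool after turn [0.002  0.0217 0.001 ] turn [0.3 0.1 0.1] n 0.5243108617602888 0.04880308316319139 F [-0.   0.1 -1.9] w 0.0253
```

```bash
python3 -m jog '[[0.001,0.01,0.001,0,0,0],[0.001,0.01,0,0,0,0],[0,0.004,0,0,0,0]]'
python3 - <<'E'
from h import *
from bench import r
import cv2
go(*place(-.02,.03,44),r)
c=r.camera("scene"); im=c["image"][:,:,::-1].copy()
cv2.imwrite("pics/p6.png",cv2.resize(im[110:190,280:380],(750,600),interpolation=cv2.INTER_CUBIC))
go(*place(-.02,.03,44),r)
E
```

```text
time: 14.62
ee_pos: [0.5745, 0.2429, 0.165]
eef_rot: [0.1, 0.702, -0.701, -0.078]
ft_force: [0.6, -0.4, -1.5]
width: 0.0255
t 14.62 pos [0.5745 0.2429 0.165 ] dworld [-0.      0.0003 -0.0046] dtool now [ 0.0002  0.0045 -0.0003] dtool after turn [ 0.0002  0.0045 -0.0003] turn [0.3 0.  0.1] n 0.10940198820433572 0.046680257892823006 F [ 0.6 -0.4 -1.5] w 0.0255
t 14.67 pos [0.5744 0.2426 0.1645] dworld [ 0.0001  0.0005 -0.0041] dtool now [ 0.0001  0.0041 -0.0005] dtool after turn [ 0.0001  0.0041 -0.0006] turn [0.3 0.  0.1] n 0.09834301716020134 0.043957608729959054 F [-0.2 -0.6 -1.9] w 0.0249
```

View pics/p6.png

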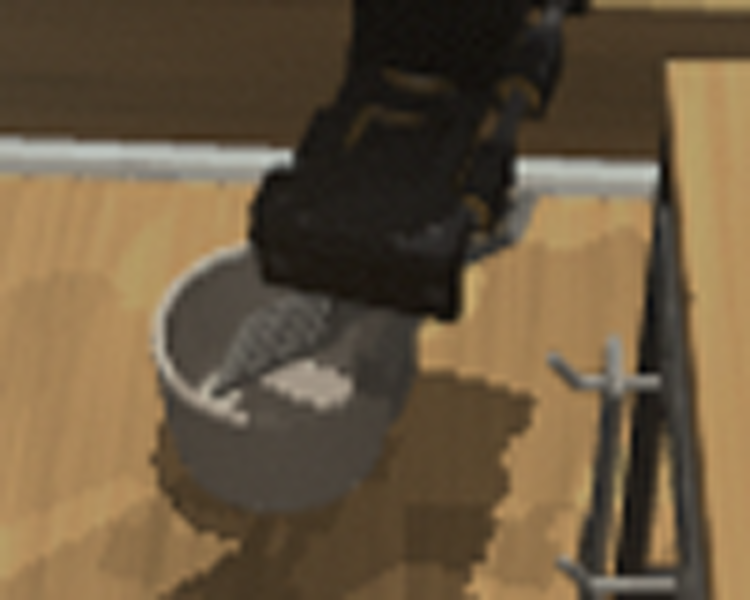

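The blade is inside the dish, its lower corner near (210,390), and nothing is touching yet: force is about 2 N, which is weight and noise. I lower further in small steps.

```bash
python3 -m jog '[[0,0.005,0,0,0,0],[0,0.004,0,0,0,0]]'; python3 -m jog '[[0,0.004,0,0,0,0],[0,0,0,0,0,0]]'
python3 - <<'E'
from h import *
from bench import r
go(*place(-.02,.012,44),r)
E
```

```text
time: 14.83
ee_pos: [0.5747, 0.2429, 0.1551]
eef_rot: [0.1, 0.702, -0.701, -0.078]
ft_force: [0.4, 0.2, -1.3]
width: 0.0257
time: 15.0
ee_pos: [0.5747, 0.2428, 0.15]
eef_rot: [0.1, 0.702, -0.701, -0.078]
ft_force: [0.2, 0.5, -0.3]
width: 0.0254
t 15.0 pos [0.5747 0.2428 0.15  ] dworld [-0.0002  0.0004 -0.0075] dtool now [ 0.0005  0.0075 -0.0003] dtool after turn [ 0.0005  0.0075 -0.0003] turn [0.3 0.1 0.1] n 0.18046919987067028 0.04564525514394894 F [ 0.2  0.5 -0.3] w 0.0254
```

```bash
python3 -m jog '[[0,0.003,0,0,0,0],[0,0,0,0,0,0]]'; python3 -m jog '[[0,0.003,0,0,0,0],[0,0,0,0,0,0]]';  python3 - <<'E'
from h import *
from bench import r
go(*place(-.02,.01,44),r)
E
```

```text
time: 15.17
ee_pos: [0.5749, 0.243, 0.1468]
eef_rot: [0.1, 0.702, -0.701, -0.078]
ft_force: [-0.1, -0.5, -1.1]
width: 0.0256
time: 15.33
ee_pos: [0.5752, 0.2431, 0.1439]
eef_rot: [0.1, 0.702, -0.701, -0.078]
ft_force: [0.0, 0.0, -0.9]
width: 0.0255
t 15.33 pos [0.5752 0.2431 0.1439] dworld [-0.0007  0.0001 -0.0035] dtool now [0.0008 0.0034 0.0001] dtool after turn [0.0008 0.0034 0.0001] turn [0.3 0.1 0.1] n 0.08462370363449369 0.04791352739472957 F [ 0.   0.  -0.9] w 0.0255
```

```bash
python3 -m jog '[[0,0.002,0,0,0,0],[0,0,0,0,0,0]]'; python3 -m jog '[[0,0.002,0,0,0,0],[0,0,0,0,0,0]]'
```

```text
time: 15.5
ee_pos: [0.5754, 0.2433, 0.142]
eef_rot: [0.1, 0.702, -0.701, -0.078]
ft_force: [-0.2, 0.7, -0.5]
width: 0.0255
time: 15.67
ee_pos: [0.5756, 0.2433, 0.1399]
eef_rot: [0.1, 0.702, -0.701, -0.077]
ft_force: [1.2, -0.5, -1.0]
width: 0.0253
```

```bash
python3 -m jog '[[0,0.0015,0,0,0,0],[0,0,0,0,0,0]]'; python3 -m jog '[[0,0.0015,0,0,0,0],[0,0,0,0,0,0]]'
python3 - <<'E'
from h import *
from bench import r
go(*place(-.02,.008,44),r)
E
```

```text
time: 15.83
ee_pos: [0.5756, 0.2433, 0.1383]
eef_rot: [0.1, 0.702, -0.701, -0.077]
ft_force: [-0.3, -0.1, -0.9]
width: 0.0251
time: 16.0
ee_pos: [0.576, 0.2433, 0.1369]
eef_rot: [0.1, 0.702, -0.701, -0.077]
ft_force: [0.2, 0.5, 0.4]
width: 0.0254
t 16.0 pos [0.576  0.2433 0.1369] dworld [-0.0014 -0.0001  0.0015] dtool now [ 0.0013 -0.0016  0.0004] dtool after turn [ 0.0013 -0.0016  0.0004] turn [0.4 0.1 0. ] n 0.05067818684504484 0.051948263767414814 F [0.2 0.5 0.4] w 0.0254
```

The force turned from -0.9 to +0.4 N, so the foot or handle is about at contact. I open gently and look.

```bash
python3 -m jog '[[0,0,0,0,0,0],[0,0,0,0,0,0],[0,0,0,0,0,0],[0,0,0,0,0,0]]' 0
python3 - <<'E'
from h import *
from bench import r
import cv2
go(*place(-.02,.008,44),r)
a=r.camera("scene"); b=r.camera("wrist")
cv2.imwrite("pics/p7.png",np.vstack([cv2.resize(a["image"][110:190,280:380],(640,400),interpolation=cv2.INTER_CUBIC)[:,:,::-1][:300],cv2.resize(b["image"][130:320,170:470],(640,300))[:,:,::-1]]))
E
```

```text
time: 16.33
ee_pos: [0.5761, 0.2435, 0.1373]
eef_rot: [0.1, 0.702, -0.7, -0.077]
ft_force: [-0.9, 0.8, -1.0]
width: 0.041
t 16.33 pos [0.5761 0.2435 0.1373] dworld [-0.0015 -0.0003  0.0012] dtool now [ 0.0014 -0.0013  0.0007] dtool after turn [ 0.0014 -0.0013  0.0007] turn [0.4 0.1 0. ] n 0.04774055215655054 0.05481979129798567 F [-0.9  0.8 -1. ] w 0.041
```

View pics/p7.png

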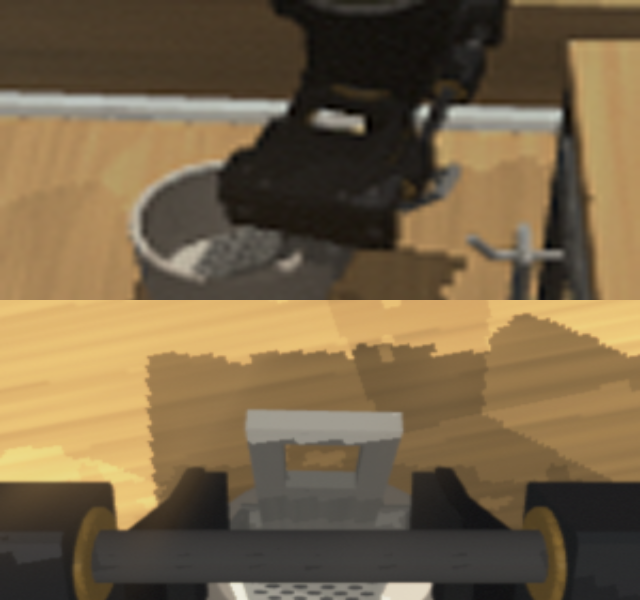

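The grater rests in the dish, with the handle centred between the open fingers and the slot at about (320,455). I retreat straight up.

```bash
python3 -m jog '[[0.001,-0.006,0.0005,0,0,0],[0,-0.01,0,0,0,0],[0,-0.015,0,0,0,0],[0,-0.02,0,0,0,0]]'; python3 -m jog '[[0,-0.025,0,0,0,0],[0,-0.025,0,0,0,0],[0,-0.025,0,0,0,0],[0.02,-0.02,0,0,0,0],[0.025,-0.01,0,0,0,0],[0.025,-0.01,0,0,0,0],[0.025,0,0,0,0,0],[0.025,0,0,0,0,0],[0.025,0,0,0,0,0],[0,0,0,0,0,0],[0,0,0,0,0,0],[0,0,0,0,0,0]]'
python3 - <<'E'
from h import *
from bench import r
import cv2
print(np.round(r.read_state()["joint_positions"],2))
a=r.camera("scene"); b=r.camera("top"); np.savez("scene8.npz",**a); np.savez("top8.npz",**b)
cv2.imwrite("pics/p8.png",np.vstack([cv2.resize(a["image"][100:300,240:440],(600,300),interpolation=cv2.INTER_CUBIC)[:,:,::-1],cv2.resize(b["image"][130:270,190:470],(600,300))[:,:,::-1]]))
E
```

```text
time: 16.77
ee_pos: [0.5712, 0.2423, 0.1875]
eef_rot: [-0.098, -0.701, 0.702, 0.079]
ft_force: [0.8, 0.8, -0.6]
width: 0.0432
time: 17.77
ee_pos: [0.4205, 0.2837, 0.3206]
eef_rot: [0.103, 0.704, -0.699, -0.072]
ft_force: [0.9, 0.5, 1.0]
width: 0.0436
[ 0.13  0.06 -0.85  1.6   0.07  1.47 -2.55]
```

View pics/p8.png

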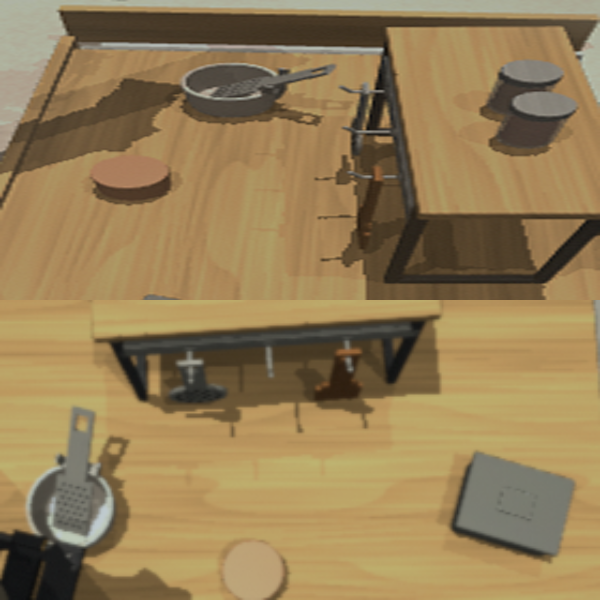

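The grater leans with its handle between the ears, the skimmer and spatula still hang, and the tin and container are in place. One numeric check before handing in.

Run:
```python
from h import *
c=load("top8"); X=pts(c); v,u=np.mgrid[:400,:640]
Q=Ro.from_euler("z",Dyaw,degrees=True).as_matrix(); L=(X-Dp)@Q*1000
# handle beyond the rim: above board, outside ears
m=(L[...,0]>58)&(L[...,0]<140)&(abs(L[...,1])<45)&(L[...,2]>60)&(u<260)
q=L[m]; A=np.c_[q[:,0],np.ones(len(q))]; k=np.linalg.lstsq(A,q[:,2],rcond=None)[0]; ky=np.linalg.lstsq(A,q[:,1],rcond=None)[0]
print(m.sum(),"end",q.max(0).round(),"lean deg",90-np.degrees(np.arctan(k[0])),"z at x=49.5",k@[49.5,1],"y at 49.5 / slope",ky@[49.5,1],ky[0])
th=np.pi/2-np.arctan(k[0]); xe=q[:,0].max(); ze=k@[xe,1]; print("foot est x,z",xe-180*np.sin(th),ze-180*np.cos(th))
for n in("top","top8"):
    c=load(n);Z=pts(c); m=(abs(Z[...,2]-.095)<.004)&(u<340)&(u>280)&(v>230)&(v<280); m2=(abs(Z[...,2]-.116)<.005)&(u>390)&(u<470)&(v>190)&(v<260)
    m3=(abs(Z[...,2]-.111)<.003)&(u<260)&(u>195)&(v>195)&(v<255); print(n,Z[m].mean(0).round(3),Z[m2].mean(0).round(3),Z[m3].min(0).round(3),Z[m3].max(0).round(3))
```

```text
206 end [107.  15. 140.] lean deg 46.66705480460411 z at x=49.5 83.42513479773748 y at 49.5 / slope 2.2099650258226102 -0.04252366565097304
foot est x,z -23.831062931496575 14.24178403666059
top [0.43  0.043 0.095] [ 0.506 -0.272  0.114] [0.456 0.211 0.108] [0.567 0.311 0.114]
top8 [0.43  0.043 0.095] [ 0.507 -0.272  0.114] [0.461 0.211 0.108] [0.56  0.311 0.114]
```

```bash
python3 -c "
from bench import r
print(r.close_job())"
```

```text
the job is handed in; nothing more can be done
None
```

The grater is off the middle peg and standing blade down in the dish, leaning back with its handle between the clip's ears, and I have handed the job in. The hand-in gave no verdict.

- **Peg:** I lifted the grater about 16 mm and drew it off level. The force I read at the wrist stayed under about 3 N.
- **On the way:** joints 2 and 3 reached their limits with the elbow badly placed. I fitted a kinematic model to the logged poses and took a detour with the tool turned aside. I then lowered the grater until it touched, opened the fingers and withdrew.
- **Grater, last check:** it leans about 47° and sits about 2 mm off the dish's x axis at the clip. The handle's end is about 107 mm from the dish's axis.
- **Foot, last check:** I put it about 24 mm behind the dish's centre and 14 mm above the dish base, so about 8 mm off the inner floor. That is worked back from the handle's upper face, so it reads a few mm high.
- **Everything else:** the tin and date container were within 1 mm of where they started, and the skimmer and spatula still hang by eye. The dish looked unmoved, though its rim readings differ by 5–7 mm along x, where the grater and gripper now hide part of it.
- **Disagreement:** the top and wrist cameras placed the riser 3 mm apart in x. I used the wrist value.

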